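# Fold out the stand's hook and hang up the balance's shield ring

### The job

Beside the microbalance stands a white stand with a steel hook folded flat up against it. Swing the hook outward and down until it sits firmly on its stop, then hang the loose aluminium shield ring on it by its hole and let go, so that it hangs still. Leave the other things on the bench where they are.

Things in the scene. Friction and masses are not known exactly. Their poses are not given: they have to be found in the camera images.
- stand: White steel stand, fixed: upright panel 170 mm wide, 235 high, 12 thick; foot plate 10 mm thick reaching 35 mm in front of and 95 mm behind the panel's front face. Origin: bench level, middle of the front face. Own z up, own x points INTO the panel (panel fills own x 0 to 12 mm), so the hook unfolds toward own -x; own y runs along the panel.
- hinge (a point): Mid point of the hook's hinge axis: 8 mm in front of the panel's front face, 165 mm above the bench, at the panel's mid width. Axes as the stand's. The hinge axis is level, along own y; two steel cheeks flank it, 30 mm wide overall, 26 mm high, reaching 16 mm out from the panel.
- hook (a joint): Steel folding hook. 0 = folded, arm straight up along the panel (starts at 0 to 0.15 rad); grows as it swings outward and down; 1.571 = arm level, straight out, on a rigid stop (felt as a sharp rise in force). No spring; a stiff hinge (0.14 N m, 1.5 to 2 N near the end), stays where left. Arm: flat bar 105 mm long from the axis, 16 wide, 6 thick (3 either side of its centre line).
- hook_end (a point): Outer end of the arm, on its centre line. z runs along the arm away from the hinge; x is where the lip points. The lip, 6 mm thick, 16 wide, reaches 20 mm from the centre line. Folded, it points back over the panel's top edge, its underside 29 mm above that edge, its end flush with the panel's back: a fingertip behind it can push it out. Unfolded it points up and keeps the ring on.
- ring: Aluminium shield ring, a short tube lying loose: outside diameter 116 mm, hole 100, 28 high, 0.15 to 0.28 kg, with a flat lifting tab 14 mm wide, 12 thick, flush with its upper face, sticking out 36 mm beyond the rim along own +x. Origin: centre of its underside; z its axis, up at the start. It hangs with the hook through its hole, the inside of its wall on the arm between lip and panel.
- ring_center (a point): Centre of the ring's hole, at mid height (14 mm above its underside). Axes as the ring's.
- ring_tab (a point): Point in the ring's tab, at mid width and mid thickness, 82 mm from the ring's axis, 22 mm above its underside, 12 mm short of the tab's end: a place to pinch it across its 14 mm width.
- tip_box: Bystander: white pipette-tip box with a green band, 85 x 122 x 68 mm, loose. Origin: centre of its underside.
- weight: Bystander: knobbed steel check weight, 38 mm diameter, 70 mm high, loose. Origin: centre of its underside.
- beaker: Bystander: small glass beaker, 66 mm diameter, 75 mm high, loose. Origin: centre of its underside.
There are look-alikes about, which are no part of the job. Of the things like the ring, leave any that is blue; of the rest the larger one is meant.

How it is judged:
On the way:
1. the hook is folded right out onto its stop (value of joint hook above 1.54 rad), for 0.2 s.
At the end, for the whole second after the job is handed in: Hook on its stop (over 1.54 rad) and through the ring's hole, ring at rest with its weight on the hook: its centre 35-60 mm below the hinge axis, within 25 mm of the hook's line sideways, 0-100 mm out from the axis, its axis within 0.35 rad of the hook's line (value of joint hook above 1.54 rad and x of ring_center in the frame of hinge between -0.1 and 0 m and y of ring_center in the frame of hinge between -0.025 and 0.025 m and z of ring_center in the frame of hinge between -0.06 and -0.035 m and angle between the z axis of ring and the x axis of stand, either way round below 0.35 rad and contact force between ring and hook above 0.4 N and linear speed of ring below 0.05 m/s and angular speed of ring below 0.6 rad/s); the robot touches nothing.
It fails at once if the tip box, the check weight or the beaker is pushed more than 25 mm or knocked over (distance of any of tip_box, weight, beaker from where it was at the start of the episode above 0.025 m or angle between any of tip_box, weight, beaker's own z axis and vertical above 0.5 rad).
It also fails if it takes over 56 s, if anything falls off the work surface, if the arm or the gripper's body presses on something with over 40 N, if the wrist force passes 120 N, or if a joint passes its speed limit or range.

### The arm

A 6-joint arm with a two-finger parallel gripper is mounted at the origin on the work surface. World frame = base frame: x ahead of the robot, y to its left, z up, the work surface at z = 0. Lengths are in m, angles in rad, forces in N, time in s.
With the tool pointing down it reaches from about 0.225 to 0.725 m from the base axis. Payload 3.1 kg.
Tool frame: the origin (TCP) lies midway between the tips of the shut fingers; the grasp point (between the pads) lies 19 mm behind it; z points along the fingers, x is the direction in which the jaws open and shut, and the axes are right-handed (so a half turn about z gives the same grasp; the last joint's range is limited). The gripper opens to 85 mm and grips with 20 to 120 N. Pads are 22 mm wide; open, the fingers measure 114 mm over their backs; the gripper's body (76 mm by 85 mm) begins 54 mm behind the grasp point. The pads swing forward as they close: fully open they stand 13 mm farther back than shut.
Start: joints at [-1.316, 0.048, 0.099, 1.622, 0, 1.443], TCP at [0.196, -0.487, 0.231] pointing down, gripper open.
Joint ranges: [-2.91, 2.91], [-0.99, 1.94], [-1.21, 1.42], [-2.12, 2.29], [-1.49, 1.47], [-3.14, 3.14]. Speed limits (rad/s): [2.79, 2.79, 3.14, 3.14, 3.14, 3.14].

### API

Orientations are given as a rotation vector (axis times angle).
In Python, from cell import arm gives the robot as it stands.
- The arm moves only by the shell command python3 -m jog 'ROWS' [FORCE]. ROWS is a JSON object of lists of equal length, an entry for each row: "slide": the shift along the tool's x, y, z in m, a list of three; "rotation": the turn, a rotation vector about the tool's x, y, z in degrees, a list of three; "jaw": the closure, from -1 (fully open) to 1 (shut), so that 0 is half open. A call has 1 to 5 rows; each row is the pose to reach, as a shift and turn from the pose commanded when the call began, along the tool's axes at that moment; what a row does not reach only later rows make up. A row lasts 1/10 s, in which the tool goes at most 50 mm and 8.59 degrees, less where a joint would pass 70% of its speed; a pose out of reach is approached as far as the arm can. A call with a gripper value outside its range is refused whole. The fingers move at their own pace and stop on an object; FORCE is the grip in N (left out, the last holds). Time passes only in rows, so rows that repeat a pose let the fingers close. It gives the time, the measured TCP pose, the force and the opening at its end, in the units of the state.
- arm.get_obs(): the state, without advancing time (a new reading comes with each control period).
- arm.grab_frame(name): name is "scene" or "top"; returns the picture (480x640x3 uint8, red, green, blue); there is no depth.
- arm.camera_info(name): a dict with "vertical_fov" (degrees; the focal length in pixels is half the picture's height over the tangent of half this angle, whatever the lens; pixels are square), "cx", "cy" (the principal point, pixels), "k1" (the pictures are not rectified: a ray, as slopes to the right and down, at radius r is drawn at 1 + k1 r^2 times it, then the intrinsics apply), "position" and "attitude" of the camera in the world. Camera axes: x right, y down, z forward; pixel columns grow to the right and rows downward; lengths in m; the calibration is good to about 2 mm. A picture is of the moment at which its call begins. camera_info takes no time and is no camera call.
- arm.job_done(): hands the job in, once; it reports no verdict.
The state is a dict: "clock": time; "joint_pos": joint angles; "qvel": joint speeds; "joint_torque": joint torques, N m; "ee_pos": TCP position; "orientation": TCP orientation; "wrist_force": force on the tool from outside, world axes, zero at the start; "ft_torque": the same for the moment, N m; "grip_width": finger opening in m.
Only numpy, scipy, OpenCV 4.12 (cv2) and the standard library are available. Lean on these libraries where they do the work, as an engineer would, in place of code of your own. Each camera call takes 0.05 s, during which the arm holds its last target.

## Working session

There is one attempt and no reset: what is moved stays moved. The work goes in short steps, Python scripts to look and compute and a shell command to move; the robot and the scene stay as the last step left them, time stands still between calls to the robot, and variables do not carry over. Pictures are saved under pics/ and viewed, and the job is handed in when it is done.

```bash
ls; mkdir -p pics; python3 - <<'E'
from cell import arm
import cv2
for n in("scene","top"):
    f=arm.grab_frame(n); cv2.imwrite(f"pics/{n}0.png",f[:,:,::-1]); print(n,arm.camera_info(n))
print(arm.get_obs())
E
```

```text
pics
scene {'vertical_fov': 45.21573800717842, 'cx': 320.7461670704138, 'cy': 231.30664042542426, 'k1': -0.1259622678220045, 'position': array([1.02916622, 1.11769517, 1.00984355]), 'attitude': array([-0.61429037, -2.56208685,  1.29198726])}
top {'vertical_fov': 49.92462636945027, 'cx': 325.58159642568745, 'cy': 242.60378285659425, 'k1': -0.15283884048813243, 'position': array([0.33670159, 0.06871272, 1.28201251]), 'attitude': array([-2.15144951,  2.14188953, -0.16339947])}
{'clock': 0.1, 'joint_pos': array([-1.31579436e+00,  4.87321390e-02,  9.77440576e-02,  1.62201751e+00,
       -9.33689799e-06,  1.44295879e+00]), 'qvel': array([-0.00140904, -0.00141919,  0.0021962 , -0.00013004, -0.00226848,
       -0.00011266]), 'joint_torque': array([ 1.54536800e-03, -3.39851081e+01,  3.20935178e+01,  1.58198050e-02,
       -1.96930141e-04,  8.02714908e-06]), 'ee_pos': array([ 0.19594118, -0.48645885,  0.23020015]), 'orientation': array([-2.60229796,  1.75741771,  0.00261332]), 'wrist_force': array([-0.10970261,  0.67815626, -0.0685909 ]), 'ft_torque': array([-0.01192384, -0.00275417, -0.03966464]), 'grip_width': 0.08530529678432905}
```

View pics/scene0.png

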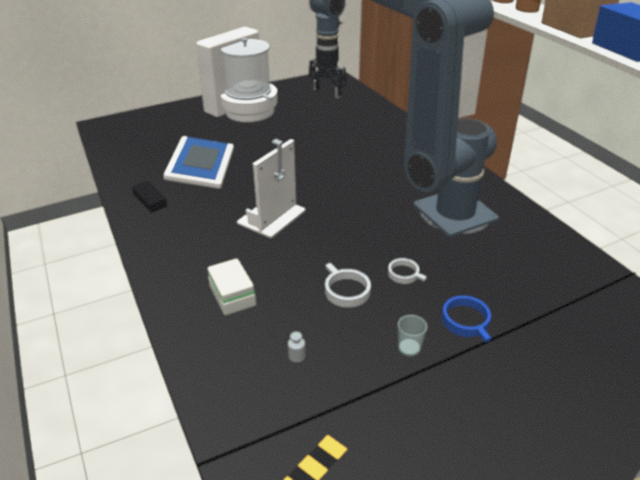

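View pics/top0.png

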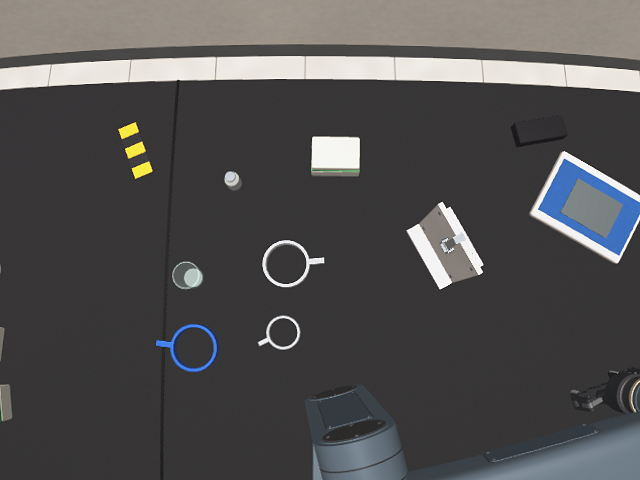

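The top view shows the target ring (larger silver) at about (286,263), with its tab toward (323,261). The stand is at about (445,245), with the hook folded up. I'll enlarge both.

```bash
cat > h.py <<'E'
import numpy as np, cv2
from scipy.spatial.transform import Rotation as R
from cell import arm
def cam(n):
    c=arm.camera_info(n); f=240/np.tan(np.radians(c["vertical_fov"]/2))
    return f,c["cx"],c["cy"],c["k1"],np.array(c["position"]),R.from_rotvec(c["attitude"]).as_matrix()
def proj(n,P):
    f,cx,cy,k,p,M=cam(n); q=(np.atleast_2d(P)-p)@M
    s=q[:,:2]/q[:,2:]; r2=(s**2).sum(1,keepdims=True)
    return s*(1+k*r2)*f+[cx,cy]
def ray(n,uv):
    f,cx,cy,k,p,M=cam(n); d=(np.array(uv,float)-[cx,cy])/f; s=d.copy()
    for _ in range(30): s=d/(1+k*(s@s))
    return p,M@np.array([s[0],s[1],1])
def atz(n,uv,z):
    p,d=ray(n,uv); return p+d*(z-p[2])/d[2]
def crop(n,x0,y0,w,h,s,name,img=None,pts=None):
    f=arm.grab_frame(n)[:,:,::-1] if img is None else cv2.imread(img)
    c=cv2.resize(f[y0:y0+h,x0:x0+w],None,fx=s,fy=s,interpolation=cv2.INTER_CUBIC)
    if pts is not None:
        for u,v in proj(n,pts): cv2.circle(c,(int((u-x0+.5)*s),int((v-y0+.5)*s)),2,(0,0,255),-1)
    cv2.imwrite("pics/"+name,c)
def tri(uvs):
    A=np.zeros((3,3));b=np.zeros(3)
    for n,uv in uvs:
        p,d=ray(n,uv); d/=np.linalg.norm(d); Q=np.eye(3)-np.outer(d,d); A+=Q;b+=Q@p
    return np.linalg.solve(A,b)
E
python3 - <<'E'
from h import *
crop("top",395,190,100,110,5.4,"t_stand.png","pics/top0.png")
crop("top",250,225,90,80,7,"t_ring.png","pics/top0.png")
crop("scene",230,125,90,115,5,"s_stand.png","pics/scene0.png")
E
```

```text
(no output)
```

View pics/t_stand.png

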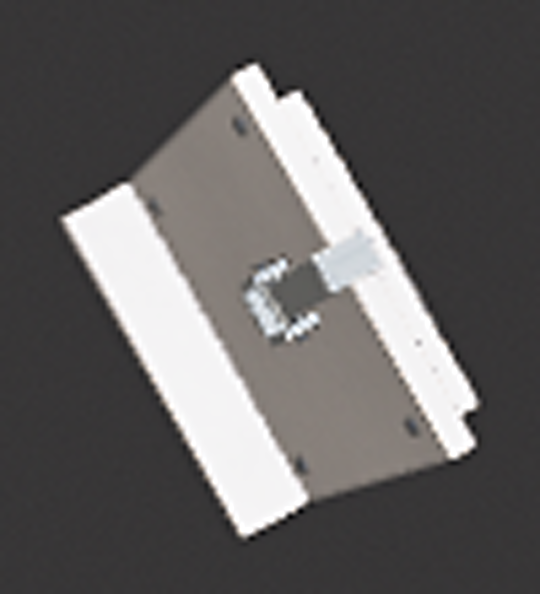

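View pics/t_ring.png

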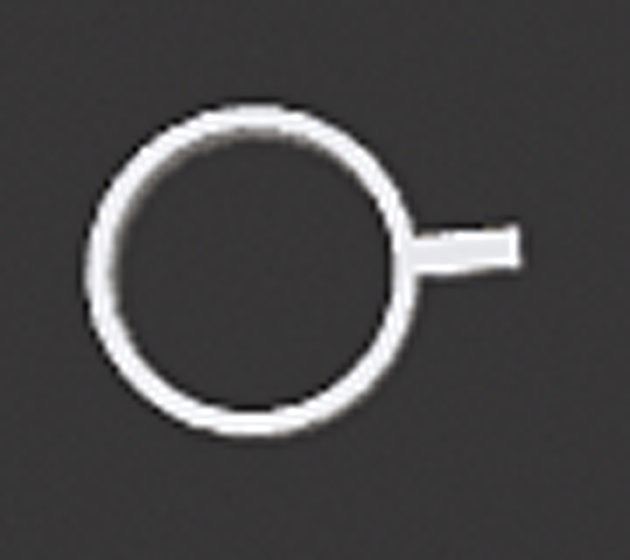

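View pics/s_stand.png

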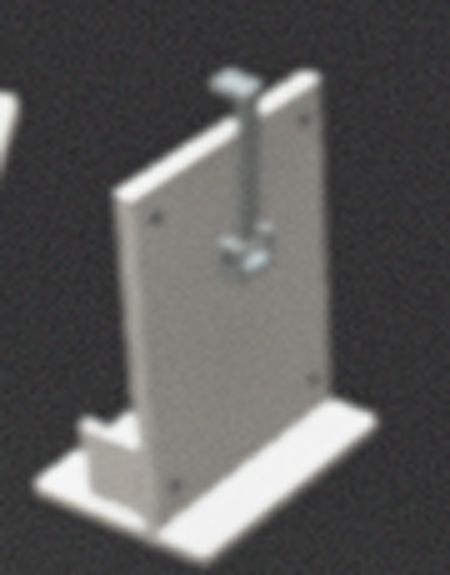

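```bash
python3 - <<'E'
from h import *
from scipy.optimize import least_squares
def cv(pts,x0,y0,s): return np.array([[x0+a/s-.5,y0+b/s-.5] for a,b in pts])
t=cv([(232,78),(450,460),(130,183),(307,500),(62,218),(243,538)],395,190,5.4)
s=cv([(118,197),(320,75),(155,530),(330,400),(207,560),(378,425)],230,125,5)
# own x into panel; top image left of panel = front. own y = z x x
L=[[0,.085,.235],[0,-.085,.235],[0,.085,.01],[0,-.085,.01],[-.035,.085,.01],[-.035,-.085,.01]]
def P(p,L): 
    c,n=np.cos(p[2]),np.sin(p[2]); L=np.array(L); return np.c_[p[0]+c*L[:,0]-n*L[:,1],p[1]+n*L[:,0]+c*L[:,1],L[:,2]]
best=None
for y0 in np.arange(-3,3,1):
  for fs in ([0,1],):
    r=least_squares(lambda p:np.r_[(proj("top",P(p,L))-t).ravel(),(proj("scene",P(p,L))-s).ravel()],[.45,-.2,y0])
    if best is None or r.cost<best.cost:best=r
print(best.x,best.cost);print((best.fun.reshape(-1,2)).round(1))
np.save("stand.npy",best.x)
Lt=[[0.008,-.085*0,.0]]
hk=P(best.x,[[-.008,0,.165],[-.008,0,.27],[.012,0,.27]]);print(hk)
pts=P(best.x,L+[[-.008,0,.165],[-.008,0,.27],[.012,0,.27],[.012,.085,.235],[.012,-.085,.235]])
crop("top",395,190,100,110,5.4,"t_stand2.png","pics/top0.png",pts)
crop("scene",230,125,90,115,5,"s_stand2.png","pics/scene0.png",pts)
# ring
f=cv2.imread("pics/top0.png"); c=f[225:305,250:340]; m=(c.min(2)>130).astype(np.uint8)
q=atz("top",(250+252/7-.5,225+270/7-.5),.028); e=atz("top",(250+520/7-.5,225+247/7-.5),.028)
rr=atz("top",(250+252/7-.5,225+437/7-.5),.028); print("ring",q,e,np.linalg.norm(e-q),np.linalg.norm(rr-q),np.degrees(np.arctan2(*(e-q)[1::-1])))
E
```

```text
[ 0.50191848 -0.20983756 -1.07961665] 6.112074959642963
[[ 0.  -0.6]
 [-0.2 -0. ]
 [-0.4 -0.3]
 [-0.2  0.4]
 [ 0.2 -0.4]
 [-0.4 -0. ]
 [ 2.1 -0.1]
 [-0.1  0.1]
 [ 0.   0.4]
 [ 0.  -0.2]
 [-1.1 -1.5]
 [-0.5 -1.6]]
[[ 0.49814515 -0.20278334  0.165     ]
 [ 0.49814515 -0.20278334  0.27      ]
 [ 0.50757848 -0.22041889  0.27      ]]
ring [0.47215878 0.16157099 0.028     ] [0.48072278 0.06793551 0.028     ] 0.09402629645948068 0.05836444798671171 -84.77420152895132
```

View pics/t_stand2.png

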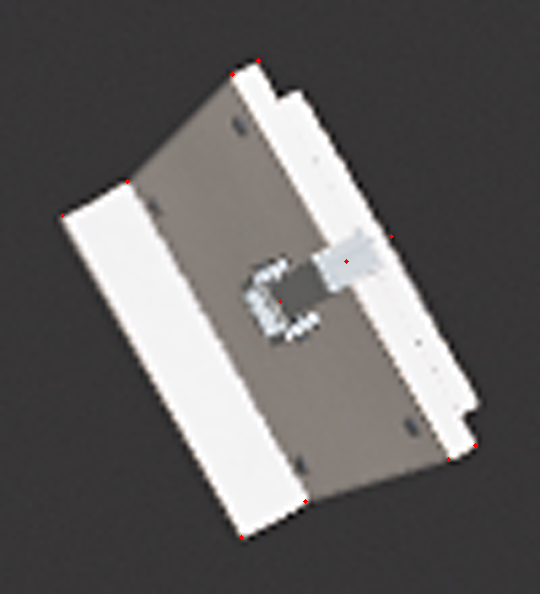

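View pics/s_stand2.png

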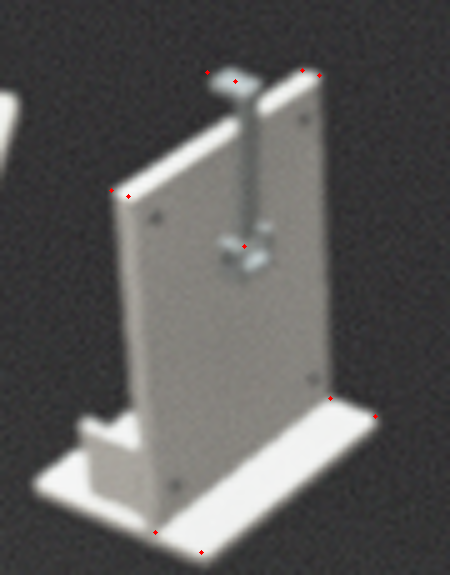

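Both overlays match the stand to about 1 px. The hook is nearly upright, and the ring centre is at (0.472, 0.162) with its tab at -85°. The fingers will pinch the hook's lip from above across its 16 mm width and swing it along the arc with the tool kept pointing down.

```bash
cat >> h.py <<'E'
S=np.load("stand.npy")
ox=np.array([np.cos(S[2]),np.sin(S[2]),0]); oy=np.array([-ox[1],ox[0],0]); oz=np.array([0,0,1.])
def own(x,y,z): return np.array([S[0],S[1],0])+ox*x+oy*y+oz*z
def hinge(x,y,z): return own(x-.008,y,z+.165)
def frame(z,x):
    z=np.array(z,float);z/=np.linalg.norm(z);x=np.array(x,float);x-=z*(x@z);x/=np.linalg.norm(x)
    return np.c_[x,np.cross(z,x),z]
def plan(P,Rt,name=""):
    o=arm.get_obs();R0=R.from_rotvec(o["orientation"]).as_matrix()
    print(name,"slide",(R0.T@(np.array(P)-o["ee_pos"])).round(4),"rot",np.degrees(R.from_matrix(R0.T@Rt).as_rotvec()).round(2))
def st():
    o=arm.get_obs();R0=R.from_rotvec(o["orientation"]).as_matrix()
    print("t",o["clock"],"tcp",o["ee_pos"].round(4),"x",R0[:,0].round(3),"z",R0[:,2].round(3),"F",o["wrist_force"].round(1),"w",round(o["grip_width"],4),"q",o["joint_pos"].round(3))
E
python3 - <<'E'
from h import *
st()
for s in(1,-1): plan(own(0,0,.33),frame([0,0,-1],s*oy),s)
plan(np.array(arm.get_obs()["ee_pos"])+[0,0,.12],frame([0,0,-1],oy))
E
```

```text
t 0.1 tcp [ 0.1959 -0.4865  0.2302] x [ 0.374 -0.928 -0.002] z [-0.001  0.002 -1.   ] F [-0.1  0.7 -0.1] w 0.0853 q [-1.316  0.049  0.098  1.622 -0.     1.443]
1 slide [-0.1425 -0.3872 -0.0994] rot [-1.200e-01  8.000e-02 -9.621e+01]
-1 slide [-0.1425 -0.3872 -0.0994] rot [8.000e-02 1.100e-01 8.379e+01]
 slide [-0.0003 -0.     -0.12  ] rot [-1.200e-01  8.000e-02 -9.621e+01]
```

```bash
python3 -m jog '{"slide":[[0,0,-0.05],[0,0,-0.1],[-0.03,-0.04,-0.11],[-0.05,-0.09,-0.12],[-0.06,-0.14,-0.12]],"rotation":[[0,0,-8],[0,0,-16],[0,0,-24],[0,0,-32],[0,0,-40]],"jaw":[-0.3,-0.3,-0.3,-0.3,-0.3]}' 20; python3 - <<'E'
from h import *
st()
plan(own(0,0,.33),frame([0,0,-1],oy))
E
```

```text
clock: 0.6
ee_pos: [0.2986, -0.382, 0.3532]
orientation: [3.047, -0.756, 0.003]
wrist_force: [1.0, -1.0, 0.6]
grip_width: 0.0555
t 0.6 tcp [ 0.2986 -0.382   0.3532] x [ 0.884 -0.468  0.003] z [ 0.002 -0.003 -1.   ] F [ 1.  -1.   0.6] w 0.0555 q [-1.046  0.01   0.309  1.866 -0.     1.012]
 slide [ 0.0991 -0.2473  0.023 ] rot [  0.16  -0.09 -56.02]
```

```bash
python3 -m jog '{"slide":[[0.02,-0.045,0],[0.04,-0.09,0],[0.06,-0.14,0.01],[0.08,-0.19,0.01],[0.1,-0.235,0.01]],"rotation":[[0,0,-8],[0,0,-16],[0,0,-24],[0,0,-32],[0,0,-40]],"jaw":[-0.3,-0.3,-0.3,-0.3,-0.3]}'; python3 - <<'E'
from h import *
st()
plan(own(0,0,.33),frame([0,0,-1],oy))
E
```

```text
clock: 1.1
ee_pos: [0.4918, -0.2254, 0.3404]
orientation: [-3.123, -0.336, 0.002]
wrist_force: [0.1, 0.2, 0.2]
grip_width: 0.0552
t 1.1 tcp [ 0.4918 -0.2254  0.3404] x [ 0.977  0.212 -0.001] z [-0.001  0.001 -1.   ] F [0.1 0.2 0.2] w 0.0552 q [-0.554  0.154  0.435  1.853 -0.     0.803]
 slide [ 0.0132 -0.0131  0.0104] rot [ -0.06   0.06 -15.87]
```

```bash
python3 -m jog '{"slide":[[0.01,-0.01,0],[0.013,-0.013,0],[0.013,-0.013,0.003]],"rotation":[[0,0,-8],[0,0,-15.9],[0,0,-15.9]],"jaw":[-0.3,-0.3,-0.3]}'; python3 - <<'E'
from h import *
crop("top",380,150,140,130,5,"a1.png")
crop("scene",220,60,120,150,4.5,"a2.png")
st()
plan(own(-.004,0,.249),frame([0,0,-1],oy))
E
```

```text
clock: 1.4
ee_pos: [0.5015, -0.2108, 0.3377]
orientation: [-3.048, -0.758, 0.001]
wrist_force: [0.7, 0.6, 0.3]
grip_width: 0.0557
t 1.5 tcp [ 0.5006 -0.2118  0.3372] x [ 0.886  0.464 -0.001] z [-0.002  0.001 -1.   ] F [ 0.4 -0.2  0. ] w 0.0558 q [-0.524  0.159  0.434  1.848 -0.     0.564]
 slide [ 0.0022 -0.005   0.0882] rot [-0.07  0.06 -0.47]
```

View pics/a1.png

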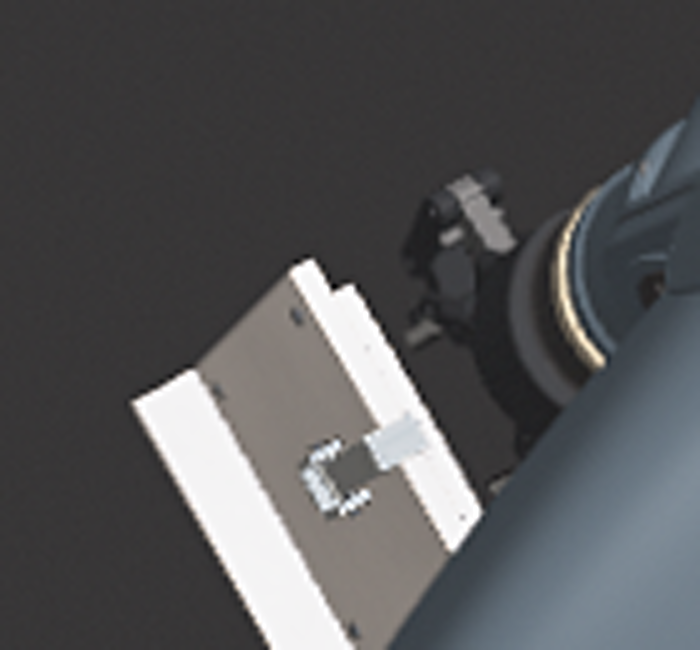

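View pics/a2.png

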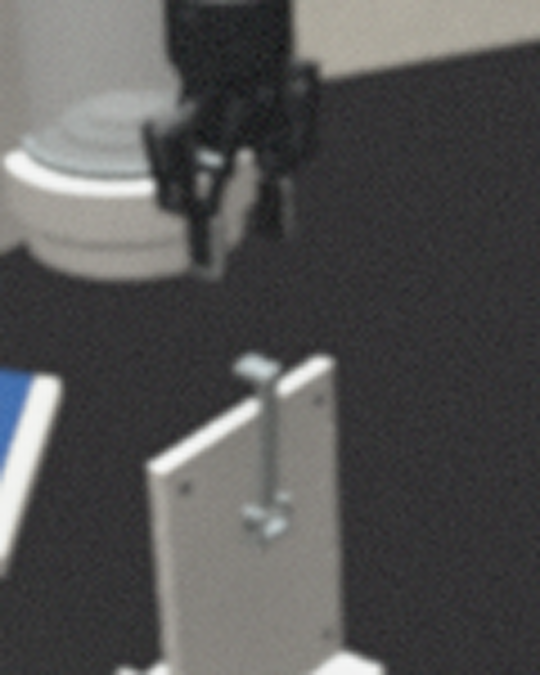

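```bash
python3 -m jog '{"slide":[[0.002,-0.007,0.045],[0.002,-0.007,0.088],[0.002,-0.007,0.088],[0.002,-0.007,0.088]],"rotation":[[0,0,0],[0,0,0],[0,0,0],[0,0,0]],"jaw":[-0.3,-0.3,-0.3,0.2]}' 20; python3 - <<'E'
from h import *
crop("scene",220,60,120,150,4.5,"a3.png")
st()
plan(own(-.006,0,.249),frame([0,0,-1],oy))
E
```

```text
clock: 1.9
ee_pos: [0.4979, -0.2048, 0.2491]
orientation: [-3.048, -0.751, 0.005]
wrist_force: [-0.1, -0.2, 0.7]
grip_width: 0.0421
t 1.95 tcp [ 0.4999 -0.2058  0.2527] x [0.885 0.465 0.002] z [ 0.003 -0.002 -1.   ] F [ 0.5 -0.7  0.8] w 0.0349 q [-0.515  0.092  0.188  1.664 -0.     0.572]
 slide [-0.0001 -0.0015  0.0037] rot [ 0.16 -0.1  -0.42]
```

View pics/a3.png

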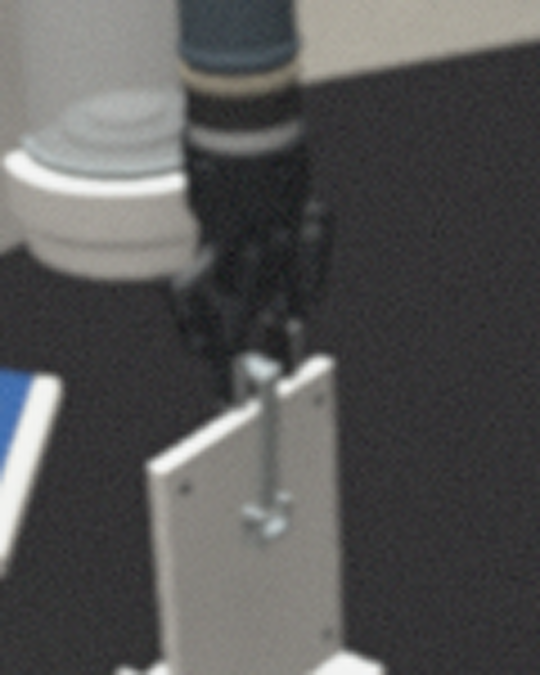

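The fingers straddle the lip, centred. I'll close.

```bash
python3 -m jog '{"slide":[[0,-0.001,0],[0,-0.001,0],[0,-0.001,0]],"rotation":[[0,0,0],[0,0,0],[0,0,0]],"jaw":[1,1,1]}' 20; python3 - <<'E'
from h import *
st()
# pinch point on hook: assume theta0=.07, TCP point carried along arc about hinge
o=arm.get_obs()
g=o["ee_pos"]+[0,0,.019]   # grasp pt
d=g-hinge(0,0,0); rx,rz=d@ox,d[2]; r=np.hypot(rx,rz); a0=np.arctan2(-rx,rz); print("r,a0",r,a0,"lat",d@oy)
R0=R.from_rotvec(o["orientation"]).as_matrix()
for t in np.arange(0,1.66,.15):
    n=hinge(0,0,0)+oy*(d@oy)-ox*r*np.sin(a0+t)+oz*r*np.cos(a0+t)-[0,0,.019]
    print(round(t,2),(R0.T@(n-o["ee_pos"])).round(4))
E
```

```text
clock: 2.25
ee_pos: [0.5012, -0.2055, 0.2557]
orientation: [3.042, 0.754, 0.011]
wrist_force: [-1.1, 0.0, 7.2]
grip_width: 0.0151
t 2.25 tcp [ 0.5012 -0.2055  0.2557] x [0.884 0.467 0.005] z [ 0.009 -0.005 -1.   ] F [-1.1  0.   7.2] w 0.0151 q [-5.130e-01  8.800e-02  1.900e-01  1.663e+00 -1.000e-03  5.730e-01]
r,a0 0.109734035966091 -0.0350576528302707 lat 0.0014267989767102298
0.0 [0. 0. 0.]
0.15 [-0.0001 -0.0164  0.0005]
0.3 [-0.0002 -0.0326  0.0035]
0.45 [-0.0003 -0.0482  0.0088]
0.6 [-0.0004 -0.0627  0.0164]
0.75 [-0.0006 -0.076   0.0261]
0.9 [-0.0007 -0.0877  0.0377]
1.05 [-0.0008 -0.0975  0.0509]
1.2 [-0.0009 -0.1052  0.0654]
1.35 [-0.001  -0.1107  0.0809]
1.5 [-0.0011 -0.1138  0.0971]
1.65 [-0.0012 -0.1145  0.1135]
```

```bash
python3 -m jog '{"slide":[[0,-0.008,0],[0,-0.016,0.001],[0,-0.025,0.002],[0,-0.033,0.004],[0,-0.041,0.006]],"rotation":[[0,0,0],[0,0,0],[0,0,0],[0,0,0],[0,0,0]],"jaw":[1,1,1,1,1]}' 20; python3 - <<'E'
from h import *
crop("scene",220,60,120,150,4.5,"a4.png")
st()
E
```

```text
clock: 2.75
ee_pos: [0.4811, -0.1687, 0.2474]
orientation: [3.044, 0.754, 0.007]
wrist_force: [-0.1, -2.5, 2.7]
grip_width: 0.0153
t 2.8 tcp [ 0.4803 -0.1672  0.2467] x [0.884 0.467 0.002] z [ 0.004 -0.002 -1.   ] F [-0.7  1.3  7.1] w 0.0147 q [-0.467  0.005  0.086  1.648 -0.     0.618]
```

View pics/a4.png

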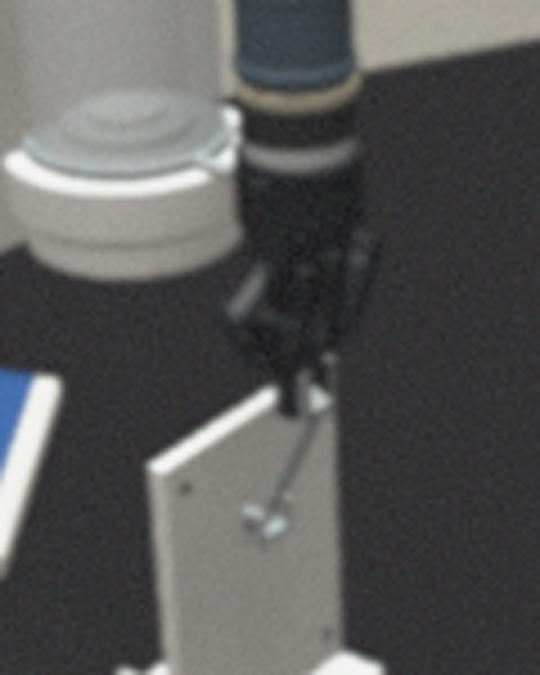

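```bash
python3 -m jog '{"slide":[[0,-0.012,0.005],[0,-0.022,0.01],[0,-0.033,0.019],[0,-0.042,0.027],[0,-0.049,0.035]],"rotation":[[0,0,0],[0,0,0],[0,0,0],[0,0,0],[0,0,0]],"jaw":[1,1,1,1,1]}' 20; python3 - <<'E'
from h import *
crop("scene",220,60,120,150,4.5,"a5.png")
st()
E
```

```text
clock: 3.3
ee_pos: [0.457, -0.1244, 0.209]
orientation: [3.048, 0.755, 0.001]
wrist_force: [0.9, -4.1, 1.5]
grip_width: 0.0154
t 3.35 tcp [ 0.4563 -0.1233  0.2075] x [ 0.884  0.467 -0.001] z [-0.001  0.    -1.   ] F [ 2.5 -3.5  0.9] w 0.0154 q [-0.406 -0.091 -0.085  1.578 -0.     0.679]
```

View pics/a5.png

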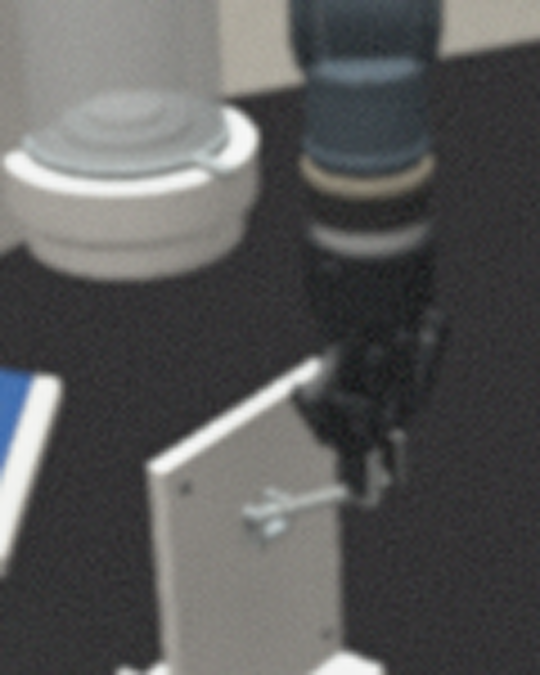

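```bash
python3 -m jog '{"slide":[[0,-0.007,0.013],[0,-0.012,0.026],[0,-0.016,0.039],[0,-0.017,0.048],[0,-0.018,0.055]],"rotation":[[0,0,0],[0,0,0],[0,0,0],[0,0,0],[0,0,0]],"jaw":[1,1,1,1,1]}' 20; python3 - <<'E'
from h import *
st()
E
```

```text
clock: 3.85
ee_pos: [0.4479, -0.1074, 0.1559]
orientation: [-3.048, -0.756, -0.0]
wrist_force: [-10.6, 3.8, 36.0]
grip_width: 0.0152
t 3.85 tcp [ 0.4479 -0.1074  0.1559] x [0.884 0.467 0.001] z [-0.     0.001 -1.   ] F [-10.6   3.8  36. ] w 0.0152 q [-3.820e-01 -1.230e-01 -2.170e-01  1.478e+00  1.000e-03  7.030e-01]
```

The force rose sharply to 36 N, so the hook is on its stop. I'll hold briefly, then open slowly and look.

```bash
python3 -m jog '{"slide":[[0,0,0],[0,0,0],[0,0,0],[0,0,-0.002],[0,0,-0.002]],"rotation":[[0,0,0],[0,0,0],[0,0,0],[0,0,0],[0,0,0]],"jaw":[1,1,1,-0.3,-0.3]}' 20;python3 -m jog '{"slide":[[0,0,0],[0,0,-0.04],[0,0,-0.09],[0,0,-0.12]],"rotation":[[0,0,0],[0,0,0],[0,0,0],[0,0,0]],"jaw":[-0.3,-0.3,-0.3,-0.3]}' 20; python3 - <<'E'
from h import *
import numpy as np
pts=[hinge(0,0,0),hinge(-.105,0,0),hinge(-.105,0,.02),hinge(-.105,.008,-.003),hinge(-.105,-.008,-.003)]
crop("scene",240,100,100,120,5,"a6.png",None,pts)
crop("top",380,190,100,110,5,"a7.png",None,pts)
st()
E
```

```text
clock: 4.35
ee_pos: [0.4486, -0.108, 0.1558]
orientation: [-3.048, -0.755, -0.0]
wrist_force: [-0.4, 0.2, -0.6]
grip_width: 0.0434
clock: 4.75
ee_pos: [0.4488, -0.1083, 0.2784]
orientation: [3.049, 0.755, 0.003]
wrist_force: [0.9, 0.1, 0.1]
grip_width: 0.0556
t 4.85 tcp [ 0.4506 -0.1091  0.281 ] x [0.884 0.467 0.006] z [ 0.008 -0.003 -1.   ] F [1.6 0.1 0.4] w 0.0555 q [-0.383 -0.102  0.052  1.716  0.     0.703]
```

View pics/a6.png

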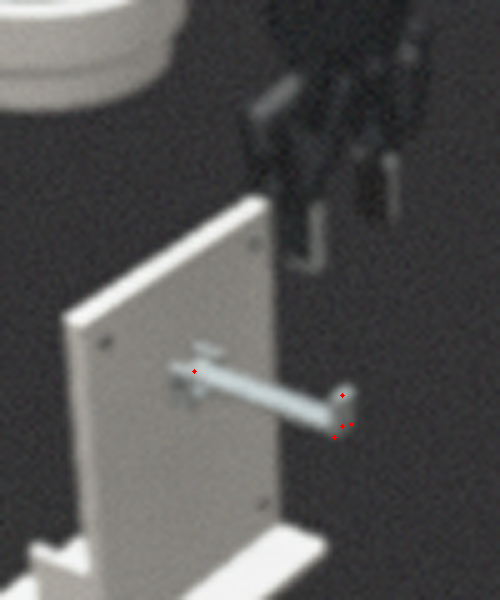

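View pics/a7.png

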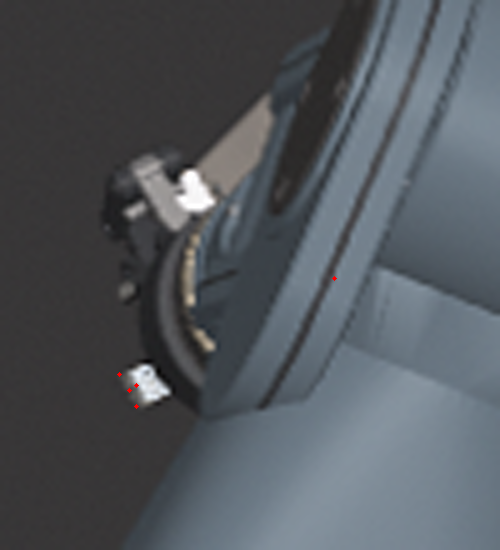

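```bash
python3 - <<'E'
from h import *
f=arm.grab_frame("scene")[:,:,::-1].copy(); cv2.imwrite("pics/cur.png",f)
out=[]
for th in (1.571,1.50):
    u=-ox*np.sin(th)+oz*np.cos(th); l=ox*np.cos(th)+oz*np.sin(th)
    x0,y0,s=280,160,10
    c=cv2.resize(f[y0:y0+40,x0:x0+40],None,fx=s,fy=s,interpolation=cv2.INTER_CUBIC)
    H=hinge(0,0,0)
    def box(r0,r1,l0,l1):
        P=np.array([H+u*r+l*k+oy*w for r in(r0,r1) for k in(l0,l1) for w in(-.008,.008)])
        q=((proj("scene",P)-[x0,y0]+.5)*s).astype(int)
        for i in range(8):
            for b in(1,2,4):
                if not i&b: cv2.line(c,tuple(map(int,q[i])),tuple(map(int,q[i|b])),(0,0,255),1)
    box(.03,.105,-.003,.003); box(.099,.105,-.003,.02); out.append(c)
cv2.imwrite("pics/cmp.png",np.hstack(out))
E
```

```text
(no output)
```

View pics/cmp.png

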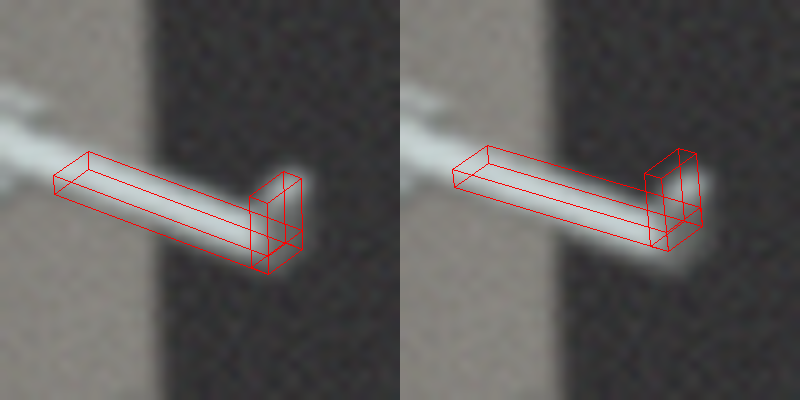

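The 1.571 rad overlay matches the hook, so it is on its stop. Next I'll work out which wrist orientations are feasible for picking the ring by its tab and hanging it.

```bash
cat >> h.py <<'E'
RC=np.array([.47216,.16157,0]); RA=np.radians(-84.77)
def rz(a): return R.from_euler('z',a).as_matrix()
def ry(a): return R.from_euler('y',a).as_matrix()
F0=np.array([[0,0,1],[1,0,0],[0,1,0]],float)
def ikori(P,Rt,L=.2,d=.067):
    W=P-L*Rt[:,2]; az=np.arctan2(W[1],W[0]); r=np.hypot(W[0],W[1]); j1=az-np.arcsin(d/r)
    t=rz(-j1)@Rt[:,2]; j5=np.arcsin(t[1]); p=np.arctan2(-t[2],t[0])
    M=(rz(j1)@ry(p)@rz(j5)@F0).T@Rt; j6=np.arctan2(M[1,0],M[0,0])
    return np.degrees([j1,p,j5,j6]).round(0),W.round(3)
def tool_in_ring(tau,s): # cols
    z=np.array([-np.sin(tau),0,-np.cos(tau)]); return frame(z,[0,s,0])
def ringpick(): 
    return rz(RA),RC
def ringhang(phi,c): # tab dir: up rotated by phi toward own y ; c ring centre (mid)
    xr=oz*np.cos(phi)+oy*np.sin(phi); zr=-ox; Rr=np.c_[xr,np.cross(zr,xr),zr]
    return Rr,np.array(c)-Rr@[0,0,.014]
def tcp(Rr,o,tau,s):
    T=tool_in_ring(tau,s); Rt=Rr@T; return o+Rr@[.082,0,.022]+Rt[:,2]*.019,Rt
E
python3 - <<'E'
from h import *
for q in():pass
for tau in (0,15,30,45,60):
  for s in(1,-1):
    a=np.radians(tau)
    P,Rt=tcp(*ringpick(),a,s); print("pick",tau,s,P.round(3),*ikori(P,Rt))
    for phi in(0,45,90,-45):
        P,Rt=tcp(*ringhang(np.radians(phi),hinge(-.045,0,-.047)),a,s); print("   hang",phi,P.round(3),*ikori(P,Rt))
E
```

```text
pick 0 1 [0.48  0.08  0.003] [ 2. 90.  0. 86.] [0.48  0.08  0.203]
   hang 0 [ 0.482 -0.173  0.2  ] [ -9.  -0. -52.   0.] [0.388 0.004 0.2  ]
   hang 45 [ 0.533 -0.145  0.176] [ -5.  -0. -57. -45.] [0.439 0.031 0.176]
   hang 90 [ 0.554 -0.134  0.118] [ -3.  -0. -59. -90.] [0.46  0.042 0.118]
   hang -45 [ 0.431 -0.2    0.176] [-15.  -0. -46.  45.] [ 0.337 -0.024  0.176]
pick 0 -1 [0.48  0.08  0.003] [  2.  90.   0. -94.] [0.48  0.08  0.203]
   hang 0 [ 0.482 -0.173  0.2  ] [ -9.  -0. -52. 180.] [0.388 0.004 0.2  ]
   hang 45 [ 0.533 -0.145  0.176] [ -5.  -0. -57. 135.] [0.439 0.031 0.176]
   hang 90 [ 0.554 -0.134  0.118] [ -3.  -0. -59.  90.] [0.46  0.042 0.118]
   hang -45 [ 0.431 -0.2    0.176] [ -15.   -0.  -46. -135.] [ 0.337 -0.024  0.176]
pick 15 1 [0.479 0.085 0.004] [-4. 92. 15. 80.] [0.484 0.033 0.197]
   hang 0 [ 0.482 -0.172  0.195] [-10.  23. -49.  18.] [ 0.391 -0.002  0.247]
   hang 45 [ 0.53  -0.147  0.173] [ -3.  28. -67. -20.] [0.471 0.041 0.209]
   hang 90 [ 0.55  -0.136  0.118] [ -1.   0. -76. -90.] [0.504 0.059 0.118]
   hang -45 [ 0.434 -0.198  0.173] [-21.  12.
[... 2086 characters left out ...]
 0.478 -0.164  0.184] [-19.  67. -20.  39.] [ 0.43  -0.076  0.357]
   hang 45 [ 0.518 -0.143  0.164] [ -6. 110. -49.  52.] [0.579 0.003 0.287]
   hang 90 [ 0.535 -0.134  0.118] [ -3. 180. -61.  90.] [0.641 0.036 0.118]
   hang -45 [ 0.437 -0.186  0.164] [-41.  42.  23.  44.] [ 0.282 -0.156  0.287]
pick 60 -1 [0.478 0.096 0.012] [ -16.  123.   54. -129.] [ 0.494 -0.076  0.112]
   hang 0 [ 0.478 -0.164  0.184] [ -19.   67.  -20. -141.] [ 0.43  -0.076  0.357]
   hang 45 [ 0.518 -0.143  0.164] [  -6.  110.  -49. -128.] [0.579 0.003 0.287]
   hang 90 [ 0.535 -0.134  0.118] [ -3. 180. -61. -90.] [0.641 0.036 0.118]
   hang -45 [ 0.437 -0.186  0.164] [ -41.   42.   23. -136.] [ 0.282 -0.156  0.287]
```

Kinematically, a straight-down grasp on the tab (tau 0) works. Hanging with the tab pointing sideways (phi 90) and the tool horizontal keeps the wrist clear of the hook. I'll go above the tab.

```bash
python3 - <<'E'
from h import *
st()
P,Rt=tcp(*ringpick(),0,1); plan(P+[0,0,.12],Rt)
E
```

```text
t 4.9 tcp [ 0.4498 -0.1088  0.2783] x [0.884 0.467 0.003] z [ 0.004 -0.001 -1.   ] F [ 0.3  0.4 -0.4] w 0.0552 q [-0.383 -0.101  0.048  1.715  0.     0.703]
 slide [ 0.114  -0.1534  0.1552] rot [ 0.14 -0.22 22.6 ]
```

```bash
python3 -m jog '{"slide":[[0.026,-0.036,0],[0.053,-0.071,0],[0.08,-0.107,0.03],[0.1,-0.14,0.075],[0.114,-0.153,0.115]],"rotation":[[0,0,6],[0,0,12],[0,0,18],[0,0,22.6],[0,0,22.6]],"jaw":[-0.1,-0.1,-0.1,-0.1,-0.1]}' 20; python3 -m jog '{"slide":[[0,0,0.02],[0,0,0.03]],"rotation":[[0,0,0],[0,0,0]],"jaw":[-0.1,-0.1]}'; python3 - <<'E'
from h import *
st()
P,Rt=tcp(*ringpick(),0,1); plan(P+[0,0,.002],Rt)
crop("scene",290,200,130,120,5,"b1.png",None,[P+[0,0,.022-.003]])
crop("top",240,200,130,120,5,"b2.png",None,[P+[0,0,.022]])
E
```

```text
clock: 5.4
ee_pos: [0.4766, 0.0792, 0.1652]
orientation: [-3.137, -0.144, 0.0]
wrist_force: [1.0, 0.1, -0.0]
grip_width: 0.047
clock: 5.6
ee_pos: [0.4734, 0.0777, 0.1317]
orientation: [-3.138, -0.146, 0.015]
wrist_force: [-0.6, -0.1, 0.1]
grip_width: 0.047
t 5.6 tcp [0.4734 0.0777 0.1317] x [ 0.996  0.093 -0.01 ] z [-0.01 -0.   -1.  ] F [-0.6 -0.1  0.1] w 0.047 q [ 0.023 -0.058 -0.205  1.434  0.     1.5  ]
 slide [ 0.0077 -0.0015  0.1266] rot [-0.05  0.55  0.1 ]
```

View pics/b1.png

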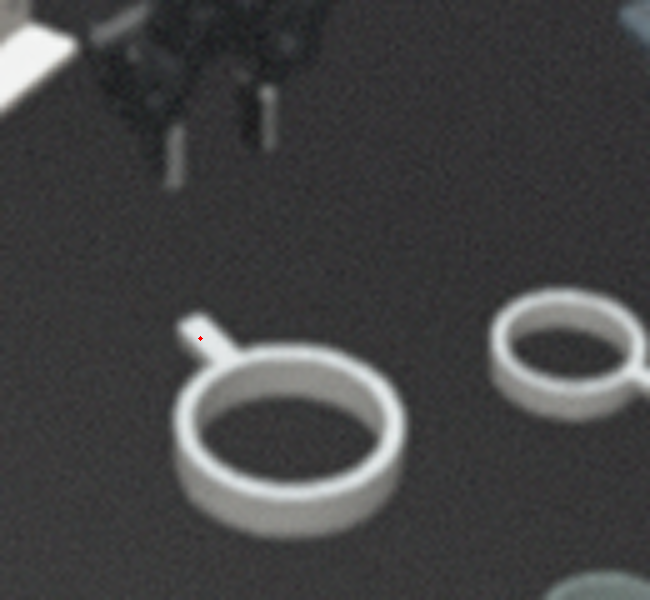

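View pics/b2.png

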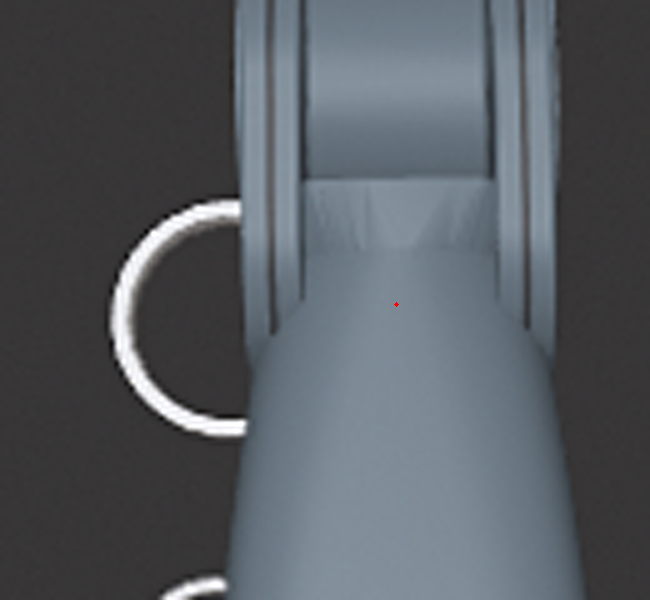

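The tab target falls on the tab in the scene view at about (200,338). I'll descend to just above it.

```bash
python3 -m jog '{"slide":[[0.003,0,0.04],[0.003,0,0.075],[0.003,0,0.085],[0.003,0,0.085]],"rotation":[[0,0,0],[0,0,0],[0,0,0],[0,0,0]],"jaw":[-0.1,-0.1,-0.1,-0.1]}' 20; python3 - <<'E'
from h import *
st()
P,Rt=tcp(*ringpick(),0,1); plan(P+[0,0,.002],Rt)
crop("scene",290,200,130,120,5,"b3.png")
st()
E
```

```text
clock: 6.1
ee_pos: [0.479, 0.0766, 0.0517]
orientation: [-3.138, -0.142, 0.004]
wrist_force: [-0.3, 0.5, 0.2]
grip_width: 0.0467
t 6.1 tcp [0.479  0.0766 0.0517] x [ 0.996  0.09  -0.003] z [-0.003 -0.    -1.   ] F [-0.3  0.5  0.2] w 0.0467 q [ 0.02  -0.014 -0.323  1.264  0.     1.501]
 slide [ 0.001  -0.0032  0.0467] rot [-0.01  0.15 -0.06]
t 6.15 tcp [0.4805 0.0767 0.0534] x [0.996 0.09  0.001] z [ 0.001  0.    -1.   ] F [-0.1 -0.2  0.1] w 0.0469 q [ 0.02  -0.015 -0.32   1.265  0.     1.501]
```

View pics/b3.png

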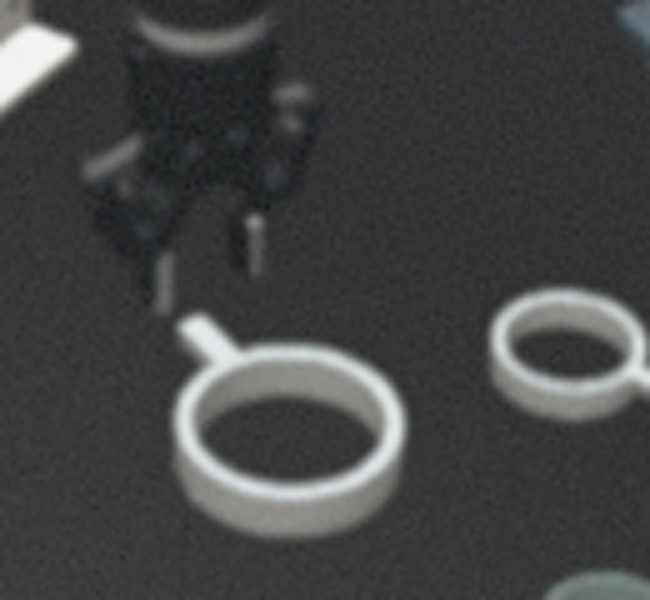

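```bash
python3 -m jog '{"slide":[[0,-0.003,0.025],[0,-0.003,0.045],[0,-0.003,0.045]],"rotation":[[0,0,0],[0,0,0],[0,0,0]],"jaw":[-0.1,-0.1,-0.1]}' 20; python3 -m jog '{"slide":[[0,0,0],[0,0,0],[0,0,0],[0,0,0],[0,0,0]],"rotation":[[0,0,0],[0,0,0],[0,0,0],[0,0,0],[0,0,0]],"jaw":[1,1,1,1,1]}' 90; python3 - <<'E'
from h import *
st()
crop("scene",290,200,130,120,5,"b4.png")
E
```

```text
clock: 6.45
ee_pos: [0.4794, 0.08, 0.0074]
orientation: [-3.138, -0.143, 0.002]
wrist_force: [0.1, -0.2, -0.7]
grip_width: 0.0467
clock: 6.95
ee_pos: [0.4818, 0.0801, 0.01]
orientation: [3.138, 0.143, 0.007]
wrist_force: [-0.5, 0.3, 6.5]
grip_width: 0.0117
t 6.95 tcp [0.4818 0.0801 0.01  ] x [0.996 0.091 0.004] z [ 0.004 -0.    -1.   ] F [-0.5  0.3  6.5] w 0.0117 q [ 0.027  0.021 -0.374  1.171 -0.     1.507]
```

View pics/b4.png

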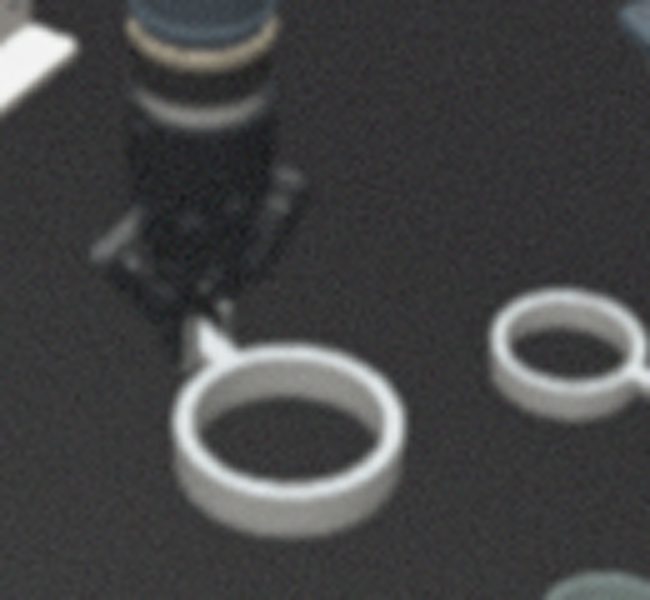

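```bash
python3 -m jog '{"slide":[[0,0,-0.01],[0,0,-0.02],[0,0,-0.04],[0,0,-0.06],[0,0,-0.08]],"rotation":[[0,0,0],[0,0,0],[0,0,0],[0,0,0],[0,0,0]],"jaw":[1,1,1,1,1]}' 120; python3 - <<'E'
from h import *
crop("scene",290,150,130,120,5,"b5.png")
st()
E
```

```text
clock: 7.5
ee_pos: [0.4795, 0.0802, 0.0885]
orientation: [3.138, 0.143, -0.0]
wrist_force: [0.5, 0.6, -1.1]
grip_width: 0.0109
t 7.55 tcp [0.4821 0.0803 0.0926] x [0.996 0.091 0.006] z [ 0.006  0.    -1.   ] F [0.4 0.4 0.9] w 0.011 q [ 0.028 -0.038 -0.264  1.339  0.     1.507]
```

View pics/b5.png

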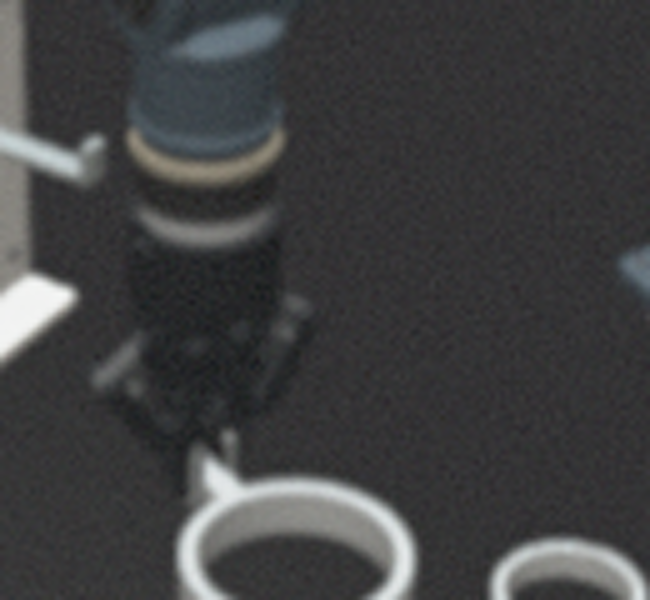

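The ring is lifted, level and held. I'll plan the reorientation path in joint-like coordinates and check it.

```bash
cat >> h.py <<'E'
TB=.013
def tcph(phi,c,s=1,tau=0):
    Rr,o=ringhang(phi,c); Rt=Rr@tool_in_ring(tau,s); return o+Rr@[.082,0,.022]+Rt[:,2]*TB,Rt
def fkori(j1,p,j5,j6): return rz(j1)@ry(p)@rz(j5)@F0@rz(j6)
def path(n=22):
    PB,RB=tcph(np.radians(90),hinge(-.18,0,-.008)); jB=np.radians(ikori(PB,RB)[0])
    PA=np.array([.47,.09,.30])
    out=[]
    for t in np.linspace(0,1,n+1):
        j5,p,j6=[a+(b-a)*t for a,b in((0,jB[2]),(np.pi/2,jB[1]),(np.radians(86),jB[3]))]
        P=PA+(PB+[0,0,.08]-PA)*t; j1=0
        for _ in range(20):
            Rt=fkori(j1,p,j5,j6); j1=np.radians(ikori(P,Rt)[0][0])
            W=P-.2*Rt[:,2]; j1=np.arctan2(W[1],W[0])-np.arcsin(.067/np.hypot(W[0],W[1]))
        out.append((P,fkori(j1,p,j5,j6)))
    return out,PB,RB
def rows(ts):
    o=arm.get_obs();R0=R.from_rotvec(o["orientation"]).as_matrix()
    for P,Rt in ts: print((R0.T@(P-o["ee_pos"])).round(3).tolist(),np.degrees(R.from_matrix(R0.T@Rt).as_rotvec()).round(1).tolist())
E
python3 - <<'E'
from h import *
o,PB,RB=path()
print(PB,ikori(PB,RB))
for i,(P,Rt) in enumerate(o):
    st_=np.degrees(R.from_matrix(o[i-1][1].T@Rt).magnitude()) if i else 0
    c=P-Rt[:,2]*TB+Rt@tool_in_ring(0,1).T@np.array([-.082,0,-.008])
    print(i,P.round(3),round(st_,1),"ringc",c.round(3),*ikori(P,Rt))
rows(o[:6]); st()
E
```

```text
[ 0.48790924 -0.00979571  0.157     ] (array([ 14.,  -0., -76., -90.]), array([0.394, 0.167, 0.157]))
0 [0.47 0.09 0.3 ] 0 ringc [0.46  0.171 0.305] [ 3. 90. -0. 86.] [0.47 0.09 0.5 ]
1 [0.471 0.085 0.297] 10.3 ringc [0.449 0.165 0.296] [ 4. 86. -3. 78.] [0.456 0.097 0.496]
2 [0.472 0.081 0.294] 10.1 ringc [0.438 0.156 0.286] [ 5. 82. -7. 70.] [0.442 0.103 0.491]
3 [0.472 0.076 0.291] 9.8 ringc [0.43  0.145 0.275] [  5.  78. -10.  62.] [0.427 0.108 0.484]
4 [0.473 0.072 0.289] 9.6 ringc [0.423 0.132 0.264] [  6.  74. -14.  54.] [0.414 0.113 0.475]
5 [0.474 0.067 0.286] 9.3 ringc [0.418 0.119 0.254] [  7.  70. -17.  46.] [0.4   0.118 0.465]
6 [0.475 0.063 0.283] 9.0 ringc [0.415 0.104 0.244] [  8.  65. -21.  38.] [0.388 0.122 0.453]
7 [0.476 0.058 0.28 ] 8.7 ringc [0.414 0.089 0.235] [  9.  61. -24.  30.] [0.377 0.126 0.44 ]
8 [0.477 0.054 0.277] 8.4 ringc [0.414 0.073 0.228] [ 10.  57. -28.  22.] [0.367 0.129 0.426]
9 [0.477 0.049 0.274] 8.1 ringc [0.415 0.058 0.222] [ 10.  53. -31.  14.] [0.358 0.133 0.411]
10 [0.478 0.045 0.271] 7.9 ringc [0.416 0.043 0.217] [ 11.  49. -35.   6.] [
[... 909 characters left out ...]
  0.243] 5.7 ringc [ 0.417 -0.043  0.231] [ 14.   8. -69. -74.] [0.372 0.163 0.253]
21 [ 0.487 -0.005  0.24 ] 5.6 ringc [ 0.415 -0.044  0.234] [ 14.   4. -73. -82.] [0.383 0.165 0.244]
22 [ 0.488 -0.01   0.237] 5.5 ringc [ 0.413 -0.044  0.237] [ 14.  -0. -76. -90.] [0.394 0.167 0.237]
[-0.01, -0.011, -0.208] [0.0, -0.4, -1.6]
[-0.009, -0.006, -0.205] [-3.9, 3.3, -10.3]
[-0.009, -0.002, -0.202] [-8.2, 6.5, -18.8]
[-0.009, 0.003, -0.199] [-13.0, 9.1, -27.0]
[-0.008, 0.008, -0.196] [-18.1, 11.2, -34.7]
[-0.008, 0.012, -0.193] [-23.6, 12.8, -42.1]
t 7.55 tcp [0.4821 0.0803 0.0926] x [0.996 0.091 0.006] z [ 0.006  0.    -1.   ] F [0.4 0.4 0.9] w 0.011 q [ 0.028 -0.038 -0.264  1.339  0.     1.507]
```

```bash
python3 -m jog '{"slide":[[0,0,-0.05],[0,0,-0.1],[-0.005,-0.005,-0.15],[-0.01,-0.01,-0.195],[-0.009,-0.006,-0.205]],"rotation":[[0,0,0],[0,0,0],[0,0,0],[0,0,-3],[-3.9,3.3,-10.3]],"jaw":[1,1,1,1,1]}' 120; python3 - <<'E'
from h import *
st()
o,PB,RB=path(30)
rows(o[1:7])
E
```

```text
clock: 8.05
ee_pos: [0.4732, 0.0849, 0.2987]
orientation: [3.047, 0.412, 0.106]
wrist_force: [-0.2, -0.1, -2.1]
grip_width: 0.0109
t 8.05 tcp [0.4732 0.0849 0.2987] x [0.962 0.267 0.06 ] z [ 0.077 -0.055 -0.996] F [-0.2 -0.1 -2.1] w 0.0109 q [ 0.078 -0.113  0.075  1.686 -0.061  1.378]
[-0.002, -0.002, 0.001] [1.1, -1.0, 2.1]
[-0.002, 0.001, 0.003] [-2.0, 1.4, -4.2]
[-0.003, 0.004, 0.005] [-5.3, 3.5, -10.4]
[-0.003, 0.007, 0.007] [-8.8, 5.3, -16.4]
[-0.004, 0.01, 0.01] [-12.5, 6.8, -22.2]
[-0.004, 0.014, 0.012] [-16.3, 8.0, -27.8]
```

```bash
python3 -m jog '{"slide":[[-0.002,0.001,0.003],[-0.003,0.004,0.005],[-0.003,0.007,0.007],[-0.004,0.01,0.01],[-0.004,0.014,0.012]],"rotation":[[-2,1.4,-4.2],[-5.3,3.5,-10.4],[-8.8,5.3,-16.4],[-12.5,6.8,-22.2],[-16.3,8,-27.8]],"jaw":[1,1,1,1,1]}' 120; python3 - <<'E'
from h import *
st()
o,PB,RB=path(30)
rows(o[7:12])
E
```

```text
clock: 8.55
ee_pos: [0.4704, 0.0702, 0.2809]
orientation: [2.588, 1.036, 0.306]
wrist_force: [-0.3, -0.5, -1.8]
grip_width: 0.0111
t 8.55 tcp [0.4704 0.0702 0.2809] x [0.712 0.699 0.073] z [ 0.318 -0.227 -0.921] F [-0.3 -0.5 -1.8] w 0.0111 q [ 0.196 -0.36  -0.22   1.428 -0.289  0.964]
[0.001, 0.006, -0.002] [-4.1, 1.1, -5.3]
[-0.001, 0.008, 0.001] [-7.9, 1.4, -10.7]
[-0.004, 0.01, 0.004] [-11.8, 1.3, -15.9]
[-0.006, 0.012, 0.007] [-15.6, 0.8, -20.9]
[-0.008, 0.014, 0.009] [-19.3, -0.1, -25.7]
```

The measured joints imply a wrist-to-TCP distance of about 0.315 m, which pushes j5 near its limit at the start of insertion. I'll fit the arm geometry from the logged states and check reach properly.

```bash
cat > kin.py <<'E'
from h import *
from scipy.optimize import least_squares
D=[([.1959,-.4865,.2302],[-1.316,.049,.098,1.622,0,1.443]),([.2986,-.382,.3532],[-1.046,.01,.309,1.866,0,1.012]),
([.4918,-.2254,.3404],[-.554,.154,.435,1.853,0,.803]),([.4999,-.2058,.2527],[-.515,.092,.188,1.664,0,.572]),
([.4803,-.1672,.2467],[-.467,.005,.086,1.648,0,.618]),([.4563,-.1233,.2075],[-.406,-.091,-.085,1.578,0,.679]),
([.4479,-.1074,.1559],[-.382,-.123,-.217,1.478,.001,.703]),([.4506,-.1091,.281],[-.383,-.102,.052,1.716,0,.703]),
([.479,.0766,.0517],[.02,-.014,-.323,1.264,0,1.501]),([.4818,.0801,.01],[.027,.021,-.374,1.171,0,1.507]),
([.4732,.0849,.2987],[.078,-.113,.075,1.686,-.061,1.378]),([.4704,.0702,.2809],[.196,-.36,-.22,1.428,-.289,.964])]
import json,os
if os.path.exists("more.json"): D+= [(a,b) for a,b in json.load(open("more.json"))]
def fk(v,q):
    r0,z0,a1,a2,b1,b2,c1,c2,L,d=v; A=q[1];B=q[1]-q[2];C=B+q[3]
    X=lambda t:np.array([np.cos(t),0,-np.sin(t)]); Z=lambda t:np.array([np.sin(t),0,np.cos(t)])
    p=np.array([r0,d,z0])+a1*X(A)+a2*Z(A)+b1*X(B)+b2*Z(B)+c1*X(C)+c2*Z(C)
    p=p+L*np.array([np.cos(C)*np.cos(q[4]),np.sin(q[4]),-np.sin(C)*np.cos(q[4])])
    return rz(q[0])@p
pr=np.array([0,.15,0,.3,.28,0,.1,0,.315,.067])
v=least_squares(lambda v:np.r_[np.concatenate([(fk(v,q)-np.array(p))*1000 for p,q in D]),(v-pr)*[3,3,3,3,3,3,3,3,3,3]],pr).x
if __name__=="__main__":
    print(v.round(3)); print(np.array([(fk(v,q)-np.array(p))*1000 for p,q in D]).round(1))
lo=np.array([-2.91,-.99,-1.21,-2.12,-1.49,-3.14]);hi=np.array([2.91,1.94,1.42,2.29,1.47,3.14])
def Rq(q): return fkori(q[0],q[1]-q[2]+q[3],q[4],q[5])
def ik(P,Rt,q0):
    f=lambda q:np.r_[(fk(v,q)-P)*10,R.from_matrix(Rt.T@Rq(q)).as_rotvec()]
    r=least_squares(f,np.clip(q0,lo+.01,hi-.01),bounds=(lo,hi)); e=f(r.x)
    return r.x,np.linalg.norm(e[:3])*100,np.degrees(np.linalg.norm(e[3:]))
E
python3 kin.py; python3 - <<'E'
from kin import *
q=np.array([.196,-.36,-.22,1.428,-.289,.964])
for u in(.18,.15,.12,.09,.05):
  for ps in(0,15,25):
    for de in(0,15):
      Rr,o=ringhang(np.radians(90),[0,0,0]); c=hinge(-u,0,-.008)
      Rt=R.from_rotvec(np.radians(ps)*oz).as_matrix()@R.from_rotvec(-np.radians(de)*oy*-1).as_matrix()@Rr@tool_in_ring(0,1)
      P=c+Rt@(tool_in_ring(0,1).T@np.array([.082,0,.008]))+Rt[:,2]*TB
      x,e,a=ik(P,Rt,[.3,-.3,-.3,.3,-1.2,-1.5]); print(u,ps,de,"z",Rt[:,2].round(2),x.round(2),round(e,1),round(a,1))
E
```

```text
[-0.     0.224  0.     0.388  0.504  0.022  0.114 -0.     0.315  0.067]
[[ 0.1 -0.  -0. ]
 [ 0.1 -0.2  0.2]
 [ 0.  -0.  -0.1]
 [-0.2  0.  -0.2]
 [-0.1  0.2 -0. ]
 [ 0.1  0.1 -0.1]
 [ 0.   0.  -0.2]
 [-0.1 -0.2  0. ]
 [ 0.   0.  -0.1]
 [ 0.1 -0.   0.2]
 [-0.2  0.   0.3]
 [ 0.1 -0.  -0.1]]
0.18 0 0 z [ 0.47 -0.88  0.  ] [ 0.51  0.63 -0.27  2.24 -1.49  1.57] 1.4 3.3
0.18 0 15 z [ 0.46 -0.85 -0.26] [ 0.49 -0.02 -0.61  0.97 -1.31 -0.01] 0.0 0.0
0.18 15 0 z [ 0.68 -0.73  0.  ] [ 0.55  0.04 -1.13 -1.17 -1.37 -1.57] 0.0 0.0
0.18 15 15 z [ 0.66 -0.7  -0.26] [ 0.52 -0.43 -1.    0.29 -1.22 -0.74] 0.0 0.0
0.18 25 0 z [ 0.8 -0.6  0. ] [ 0.56  0.09 -1.21 -1.42 -1.24 -1.68] 1.2 3.1
0.18 25 15 z [ 0.77 -0.58 -0.26] [ 0.51 -0.73 -1.21  0.11 -1.08 -1.04] 0.0 0.1
0.15 0 0 z [ 0.47 -0.88  0.  ] [ 0.44  0.18 -0.96 -1.14 -1.49 -1.57] 0.7 1.7
0.15 0 15 z [ 0.46 -0.85 -0.26] [ 0.42 -0.1  -0.69  0.71 -1.3  -0.28] 0.0 0.0
0.15 15 0 z [ 0.68 -0.73  0.  ] [ 0.46  0.02 -1.14 -1.17 -1.28 -1.57] 0.0 0.0
0.15 15 15 z [ 0.66 -0.7  -0.26] [ 0.43 -0.48 -1.06  0.12 -1.16 -0.91] 0.0 0.0
0.15 25 0 z [ 0.8 -0.6  0. ] [ 0.
[... 818 characters left out ...]
0
0.09 15 15 z [ 0.66 -0.7  -0.26] [ 0.26 -0.5  -1.11 -0.1  -1.02 -1.12] 0.0 0.0
0.09 25 0 z [ 0.8 -0.6  0. ] [ 0.27  0.13 -1.21 -1.45 -0.98 -1.66] 2.4 5.1
0.09 25 15 z [ 0.77 -0.58 -0.26] [ 0.23 -0.72 -1.21 -0.02 -0.86 -1.22] 1.4 3.4
0.05 0 0 z [ 0.47 -0.88  0.  ] [ 0.21  0.2  -0.93 -1.13 -1.29 -1.57] 0.0 0.0
0.05 0 15 z [ 0.46 -0.85 -0.26] [ 0.19 -0.18 -0.85  0.06 -1.17 -0.88] 0.0 0.0
0.05 15 0 z [ 0.68 -0.73  0.  ] [ 0.17  0.02 -1.15 -1.17 -0.99 -1.57] 0.0 0.0
0.05 15 15 z [ 0.66 -0.7  -0.26] [ 0.15 -0.47 -1.12 -0.2  -0.92 -1.21] 0.0 0.0
0.05 25 0 z [ 0.8 -0.6  0. ] [ 0.14  0.11 -1.21 -1.4  -0.85 -1.63] 2.5 4.9
0.05 25 15 z [ 0.77 -0.58 -0.26] [ 0.1  -0.7  -1.21 -0.1  -0.75 -1.3 ] 1.6 3.4
```

The kinematic model fits within 0.3 mm. I'll use a slightly tilted insertion (5° yaw, 14° down) and plan through the joints with clearance checks.

```bash
cat >> kin.py <<'E'
def hang(u,h,ps=5,de=14,phi=90,lat=0):
    Rr,_=ringhang(np.radians(phi),[0,0,0]); c=hinge(-u,lat,h); T=tool_in_ring(0,1)
    Rt=R.from_rotvec(np.radians(ps)*oz).as_matrix()@R.from_rotvec(np.radians(de)*oy).as_matrix()@Rr@T
    return c+Rt@(T.T@np.array([.082,0,.008]))+Rt[:,2]*TB,Rt
T0=tool_in_ring(0,1)
al=np.linspace(0,2*np.pi,40)
RP=np.array([[r*np.cos(a),r*np.sin(a),z] for a in al for r in(.05,.058) for z in(-.014,.014)]+[[x,0,.008] for x in(.07,.094)])
def ringpts(P,Rt): # points world
    return P-Rt[:,2]*TB+(RP-[.082,0,.008])@(Rt@T0.T).T
E
python3 - <<'E'
from kin import *
q0=arm.get_obs()["joint_pos"]
qB,e,a=ik(*hang(.18,-.008),[.47,-.1,-.69,.8,-1.3,-.28]); print(qB.round(3),e,a)
hk=np.array([hinge(-u,w,h) for u in np.linspace(0,.105,15) for w in(-.008,.008) for h in (-.003,.003)]+[hinge(-.105,w,h) for w in(-.008,.008) for h in(.01,.02)])
for t in np.linspace(0,1,11):
    q=q0+(qB-q0)*t;P=fk(v,q);Rt=Rq(q);pp=ringpts(P,Rt)
    dm=np.linalg.norm(pp[:,None]-hk[None],axis=2).min(); W=P-.315*Rt[:,2]
    print(round(t,1),P.round(3),"W",W.round(3),"ringc",pp[:160].mean(0).round(3),"zmin",pp[:,2].min().round(3),"dhook",dm.round(3))
print(np.degrees(np.abs(qB-q0)).round(0))
print([ik(*hang(u,h),qB)[0].round(2).tolist() for u,h in((.12,-.008),(.055,-.008),(.055,-.047))])
print(proj("top",[[.45,.37,0]]))
E
```

```text
[ 0.506 -0.154 -0.755  0.689 -1.316 -0.29 ] 2.6582563898073126e-10 3.3296845699689887e-10
0.0 [0.47  0.07  0.281] W [0.37  0.142 0.571] ringc [0.418 0.126 0.255] zmin 0.219 dhook 0.191
0.1 [0.484 0.057 0.257] W [0.378 0.156 0.537] ringc [0.426 0.103 0.224] zmin 0.185 dhook 0.16
0.2 [0.496 0.046 0.236] W [0.383 0.17  0.502] ringc [0.432 0.08  0.199] zmin 0.155 dhook 0.132
0.3 [0.505 0.035 0.217] W [0.385 0.184 0.467] ringc [0.437 0.057 0.178] zmin 0.131 dhook 0.108
0.4 [0.511 0.026 0.2  ] W [0.384 0.198 0.432] ringc [0.441 0.035 0.162] zmin 0.111 dhook 0.088
0.5 [0.514 0.019 0.187] W [0.379 0.21  0.397] ringc [0.442 0.016 0.151] zmin 0.097 dhook 0.071
0.6 [0.515 0.012 0.176] W [0.372 0.222 0.363] ringc [ 0.442 -0.002  0.144] zmin 0.088 dhook 0.057
0.7 [0.512 0.007 0.167] W [0.362 0.232 0.329] ringc [ 0.439 -0.017  0.142] zmin 0.084 dhook 0.047
0.8 [0.506 0.002 0.161] W [0.35  0.241 0.295] ringc [ 0.434 -0.029  0.144] zmin 0.085 dhook 0.041
0.9 [ 0.497 -0.001  0.157] W [0.335 0.248 0.263] ringc [ 0.425 -0.038  0.149] zmin 0.089 dhook 0.043
1.0 [ 0.485 -0.003  0.156] W [0.317 0.253 0.232] ringc [ 0.414 -0.043  0.157] zmin 0.097 dhook 0.051
[18. 12. 31. 42. 59. 72.]
[[0.36, -0.26, -0.9, 0.21, -1.24, -0.75], [0.19, -0.26, -0.95, -0.1, -1.12, -1.03], [0.19, -0.15, -0.97, -0.23, -1.12, -1.03]]
[[203.52291869 272.50043926]]
```

```bash
cat >> kin.py <<'E'
qA=np.array([.196,-.36,-.22,1.428,-.289,.964])
def seq(t):
    qB=ik(*hang(.18,-.008),[.47,-.1,-.69,.8,-1.3,-.28])[0]
    return [(fk(v,q),Rq(q)) for q in (qA+(qB-qA)*x for x in t)]
E
python3 - <<'E'
from kin import *
st(); s=seq(np.arange(0,16)/15); rows(s[1:6])
print([round(np.degrees(R.from_matrix(s[i][1].T@s[i+1][1]).magnitude()),1) for i in range(15)])
E
```

```text
t 8.55 tcp [0.4704 0.0702 0.2809] x [0.712 0.699 0.073] z [ 0.318 -0.227 -0.921] F [-0.3 -0.5 -1.8] w 0.0111 q [ 0.196 -0.36  -0.22   1.428 -0.289  0.964]
[-0.0, 0.006, 0.02] [-3.1, -1.9, -5.9]
[-0.001, 0.011, 0.039] [-6.1, -4.0, -11.7]
[-0.002, 0.015, 0.056] [-8.9, -6.3, -17.5]
[-0.004, 0.019, 0.071] [-11.7, -8.8, -23.2]
[-0.005, 0.022, 0.085] [-14.3, -11.5, -28.9]
[np.float64(6.9), np.float64(6.9), np.float64(6.9), np.float64(6.8), np.float64(6.8), np.float64(6.8), np.float64(6.7), np.float64(6.7), np.float64(6.6), np.float64(6.6), np.float64(6.6), np.float64(6.5), np.float64(6.5), np.float64(6.4), np.float64(6.3)]
```

```bash
python3 -m jog '{"slide":[[0,0.006,0.02],[-0.001,0.011,0.039],[-0.002,0.015,0.056],[-0.004,0.019,0.071],[-0.005,0.022,0.085]],"rotation":[[-3.1,-1.9,-5.9],[-6.1,-4,-11.7],[-8.9,-6.3,-17.5],[-11.7,-8.8,-23.2],[-14.3,-11.5,-28.9]],"jaw":[1,1,1,1,1]}' 120; python3 - <<'E'
from kin import *
st(); s=seq(np.arange(0,16)/15); rows(s[6:11])
E
```

```text
clock: 9.05
ee_pos: [0.5076, 0.0324, 0.2098]
orientation: [2.007, 1.42, 0.038]
wrist_force: [0.5, 0.1, -1.6]
grip_width: 0.0109
t 9.05 tcp [0.5076 0.0324 0.2098] x [ 0.407  0.847 -0.342] z [ 0.386 -0.499 -0.776] F [ 0.5  0.1 -1.6] w 0.0109 q [ 0.301 -0.287 -0.397  1.183 -0.632  0.548]
[-0.0, -0.001, 0.012] [-2.5, -2.7, -5.6]
[-0.001, -0.003, 0.023] [-4.6, -5.7, -11.2]
[-0.001, -0.005, 0.032] [-6.6, -8.9, -16.8]
[-0.003, -0.008, 0.039] [-8.4, -12.2, -22.3]
[-0.004, -0.012, 0.045] [-10.0, -15.7, -27.6]
```

```bash
python3 -m jog '{"slide":[[0,-0.001,0.012],[-0.001,-0.003,0.023],[-0.001,-0.005,0.032],[-0.003,-0.008,0.039],[-0.004,-0.012,0.045]],"rotation":[[-2.5,-2.7,-5.6],[-4.6,-5.7,-11.2],[-6.6,-8.9,-16.8],[-8.4,-12.2,-22.3],[-10,-15.7,-27.6]],"jaw":[1,1,1,1,1]}' 120; python3 - <<'E'
from kin import *
st(); s=seq(np.arange(0,16)/15); rows(s[11:16])
E
```

```text
clock: 9.55
ee_pos: [0.5134, 0.009, 0.1701]
orientation: [1.429, 1.616, -0.301]
wrist_force: [-0.4, -0.3, -2.1]
grip_width: 0.0115
t 9.55 tcp [0.5134 0.009  0.1701] x [ 0.105  0.651 -0.752] z [ 0.467 -0.7   -0.54 ] F [-0.4 -0.3 -2.1] w 0.0115 q [ 0.405 -0.22  -0.573  0.941 -0.974  0.135]
[0.001, -0.006, 0.004] [-1.3, -3.5, -5.5]
[0.002, -0.012, 0.006] [-2.4, -7.1, -10.8]
[0.002, -0.019, 0.006] [-3.1, -10.8, -16.0]
[0.001, -0.026, 0.005] [-3.6, -14.6, -21.2]
[-0.0, -0.034, 0.003] [-3.8, -18.5, -26.2]
```

```bash
python3 -m jog '{"slide":[[0.001,-0.006,0.004],[0.002,-0.012,0.006],[0.002,-0.019,0.006],[0.001,-0.026,0.005],[0,-0.034,0.003]],"rotation":[[-1.3,-3.5,-5.5],[-2.4,-7.1,-10.8],[-3.1,-10.8,-16],[-3.6,-14.6,-21.2],[-3.8,-18.5,-26.2]],"jaw":[1,1,1,1,1]}' 120; python3 - <<'E'
from kin import *
st()
o=arm.get_obs();pp=ringpts(o["ee_pos"],R.from_rotvec(o["orientation"]).as_matrix())
crop("scene",220,100,160,150,5,"c1.png",None,pp)
crop("top",330,200,130,120,5,"c2.png",None,pp)
st()
rows([hang(.18,-.008)])
E
```

```text
clock: 10.05
ee_pos: [0.4849, -0.0029, 0.1557]
orientation: [0.893, 1.646, -0.697]
wrist_force: [-1.0, 0.0, -1.4]
grip_width: 0.0109
t 10.05 tcp [ 0.4849 -0.0029  0.1557] x [-0.132  0.203 -0.97 ] z [ 0.529 -0.813 -0.242] F [-1.   0.  -1.4] w 0.0109 q [ 0.508 -0.149 -0.75   0.699 -1.316 -0.279]
t 10.15 tcp [ 0.483  -0.0035  0.1524] x [-0.137  0.204 -0.969] z [ 0.528 -0.813 -0.246] F [-0.3  0.  -2.3] w 0.0109 q [ 0.508 -0.148 -0.754  0.701 -1.314 -0.276]
[-0.003, 0.001, -0.0] [-0.1, -0.2, 0.2]
```

View pics/c1.png

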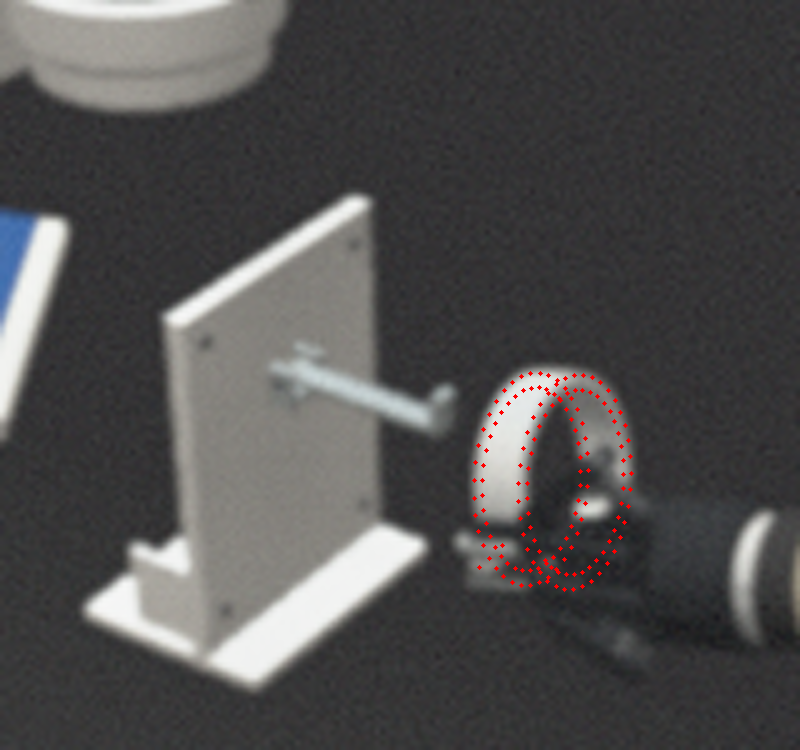

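View pics/c2.png

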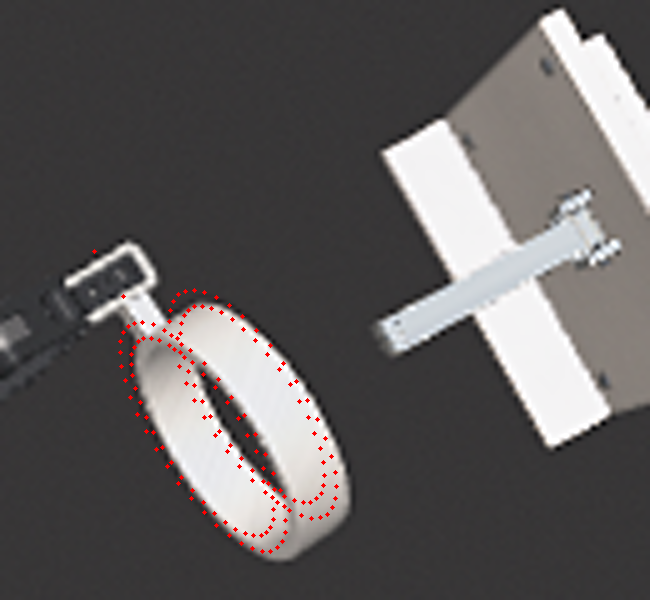

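The ring is upright in front of the hook tip, about 5 mm further along the tab than modelled, and the hole encloses the hook's line. I'll advance with a small lateral correction.

```bash
python3 - <<'E'
from kin import *
rows([hang(u,-.008,lat=.005) for u in(.165,.15,.135,.12,.11,.1,.09,.08,.07,.06)])
E
```

```text
[-0.007, 0.005, 0.015] [-0.1, -0.2, 0.2]
[-0.011, 0.004, 0.029] [-0.1, -0.2, 0.2]
[-0.015, 0.002, 0.044] [-0.1, -0.2, 0.2]
[-0.018, 0.001, 0.058] [-0.1, -0.2, 0.2]
[-0.021, 0.0, 0.068] [-0.1, -0.2, 0.2]
[-0.023, -0.001, 0.077] [-0.1, -0.2, 0.2]
[-0.026, -0.001, 0.087] [-0.1, -0.2, 0.2]
[-0.028, -0.002, 0.097] [-0.1, -0.2, 0.2]
[-0.03, -0.003, 0.106] [-0.1, -0.2, 0.2]
[-0.033, -0.004, 0.116] [-0.1, -0.2, 0.2]
```

```bash
python3 -m jog '{"slide":[[-0.007,0.005,0.015],[-0.011,0.004,0.029],[-0.015,0.002,0.044],[-0.018,0.001,0.058],[-0.021,0,0.068]],"rotation":[[0,0,0],[0,0,0],[0,0,0],[0,0,0],[0,0,0]],"jaw":[1,1,1,1,1]}' 120; python3 - <<'E'
from kin import *
crop("scene",220,100,160,150,5,"c3.png")
crop("top",330,200,130,120,5,"c4.png")
st()
rows([hang(u,-.008,lat=.005) for u in(.1,.09,.08,.07,.06)])
E
```

```text
clock: 10.65
ee_pos: [0.5249, -0.0633, 0.161]
orientation: [0.899, 1.644, -0.692]
wrist_force: [-1.0, -0.7, -2.1]
grip_width: 0.0112
t 10.75 tcp [ 0.5244 -0.0636  0.161 ] x [-0.127  0.208 -0.97 ] z [ 0.528 -0.814 -0.244] F [-1.3  0.2 -1.5] w 0.0112 q [ 0.329 -0.254 -0.889  0.165 -1.224 -0.795]
[0.003, -0.002, 0.009] [-0.2, -0.1, -0.4]
[0.001, -0.003, 0.019] [-0.2, -0.1, -0.4]
[-0.002, -0.004, 0.028] [-0.2, -0.1, -0.4]
[-0.004, -0.005, 0.038] [-0.2, -0.1, -0.4]
[-0.007, -0.006, 0.048] [-0.2, -0.1, -0.4]
```

View pics/c3.png

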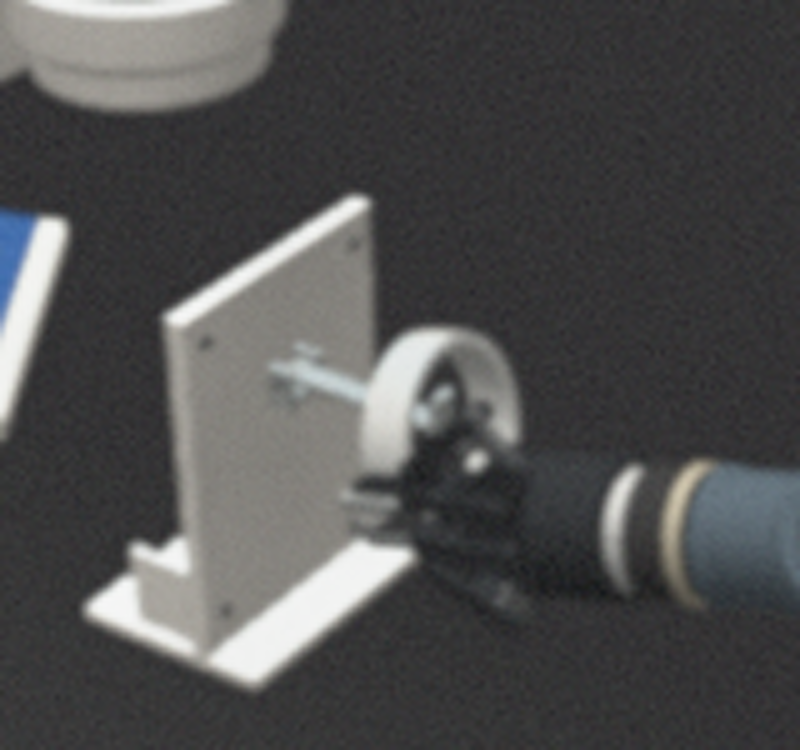

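View pics/c4.png

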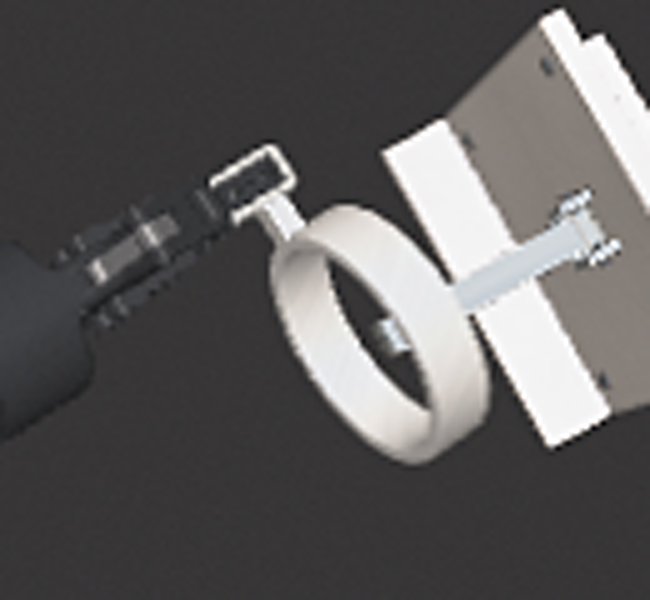

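The lip is inside the ring's hole in both views, with no contact force. I'll carry on inward.

```bash
python3 -m jog '{"slide":[[0.003,-0.002,0.009],[0.001,-0.003,0.019],[-0.002,-0.004,0.028],[-0.004,-0.005,0.038],[-0.007,-0.006,0.048]],"rotation":[[0,0,0],[0,0,0],[0,0,0],[0,0,0],[0,0,0]],"jaw":[1,1,1,1,1]}' 120; python3 - <<'E'
from kin import *
st()
for de in (14,10,6,2):print(ik(*hang(.06,-.04,5,de,lat=.005),arm.get_obs()["joint_pos"]))
rows([hang(.055,h,5,14,lat=.005) for h in(-.02,-.03,-.036,-.042,-.047)])
crop("scene",220,100,160,150,5,"c5.png")
E
```

```text
clock: 11.25
ee_pos: [0.5459, -0.1062, 0.1557]
orientation: [0.896, 1.645, -0.693]
wrist_force: [-0.6, -0.7, -2.7]
grip_width: 0.0111
t 11.25 tcp [ 0.5459 -0.1062  0.1557] x [-0.129  0.207 -0.97 ] z [ 0.529 -0.813 -0.244] F [-0.6 -0.7 -2.7] w 0.0111 q [ 0.212 -0.247 -0.936 -0.077 -1.133 -0.999]
(array([ 0.21014712, -0.16193906, -0.95242914, -0.1848006 , -1.13191777,
       -1.01083851]), np.float64(2.0199056462230856e-10), np.float64(5.7730867695867985e-11))
(array([ 0.22064374, -0.08207213, -0.98227976, -0.43378012, -1.17434891,
       -1.13600814]), np.float64(4.524312287238768e-11), np.float64(1.1200326530375615e-11))
(array([ 0.22770609,  0.03512715, -0.99746575, -0.7357343 , -1.20537729,
       -1.29250949]), np.float64(1.8069391342044925e-12), np.float64(2.011529234822011e-12))
(array([ 0.23125655,  0.19205222, -0.98840101, -1.07818057, -1.22192713,
       -1.47464548]), np.float64(2.0884124160206626e-09), np.float64(1.257651443702475e-09))
[0.01, -0.001, 0.008] [-0.1, -0.1, -0.3]
[0.02, -0.001, 0.01] [-0.1, -0.1, -0.3]
[0.026, -0.001, 0.012] [-0.1, -0.1, -0.3]
[0.032, -0.001, 0.013] [-0.1, -0.1, -0.3]
[0.036, -0.001, 0.015] [-0.1, -0.1, -0.3]
```

View pics/c5.png

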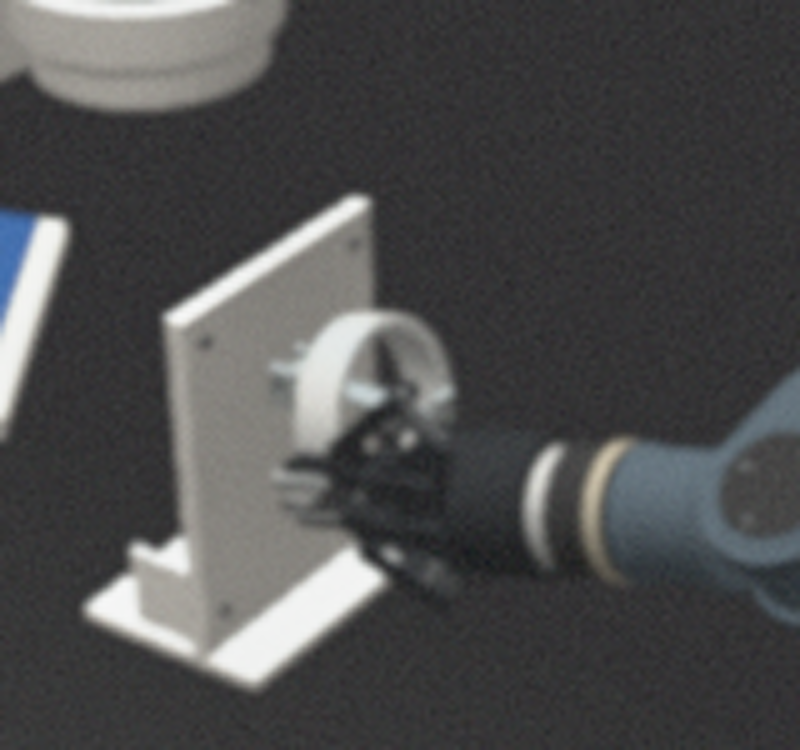

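```bash
python3 - <<'E'
from kin import *
rows([hang(.057,h,4,d,lat=.005) for h,d in((-.013,13),(-.019,11),(-.025,10),(-.031,9),(-.037,8))])
E
```

```text
[0.004, -0.001, 0.005] [0.8, -1.1, -0.1]
[0.01, -0.001, 0.006] [0.8, -3.1, -0.1]
[0.015, -0.001, 0.008] [0.8, -4.1, -0.1]
[0.021, -0.001, 0.009] [0.8, -5.1, -0.1]
[0.027, -0.001, 0.011] [0.8, -6.1, -0.1]
```

```bash
python3 -m jog '{"slide":[[0.004,-0.001,0.005],[0.01,-0.001,0.006],[0.015,-0.001,0.008],[0.021,-0.001,0.009],[0.026,-0.001,0.011]],"rotation":[[0.8,-1.1,0],[0.8,-3.1,0],[0.8,-4.1,0],[0.8,-5.1,0],[0.8,-6.1,0]],"jaw":[1,1,1,1,1]}' 120; python3 - <<'E'
from kin import *
crop("scene",220,100,160,150,5,"c6.png")
crop("top",350,180,130,120,5,"c7.png")
st()
rows([hang(.057,h,4,8,lat=.005) for h in(-.04,-.043,-.046,-.049)])
E
```

```text
clock: 11.8
ee_pos: [0.5474, -0.1099, 0.1276]
orientation: [0.854, 1.547, -0.741]
wrist_force: [0.6, -1.1, -2.4]
grip_width: 0.0111
t 11.9 tcp [ 0.5463 -0.1103  0.1255] x [-0.077  0.117 -0.99 ] z [ 0.528 -0.838 -0.14 ] F [-0.   0.5 -1.8] w 0.0112 q [ 0.221 -0.025 -0.982 -0.556 -1.203 -1.198]
[0.001, 0.001, 0.001] [0.1, -0.0, 0.2]
[0.004, 0.001, 0.002] [0.1, -0.0, 0.2]
[0.007, 0.001, 0.002] [0.1, -0.0, 0.2]
[0.01, 0.001, 0.003] [0.1, -0.0, 0.2]
```

View pics/c6.png

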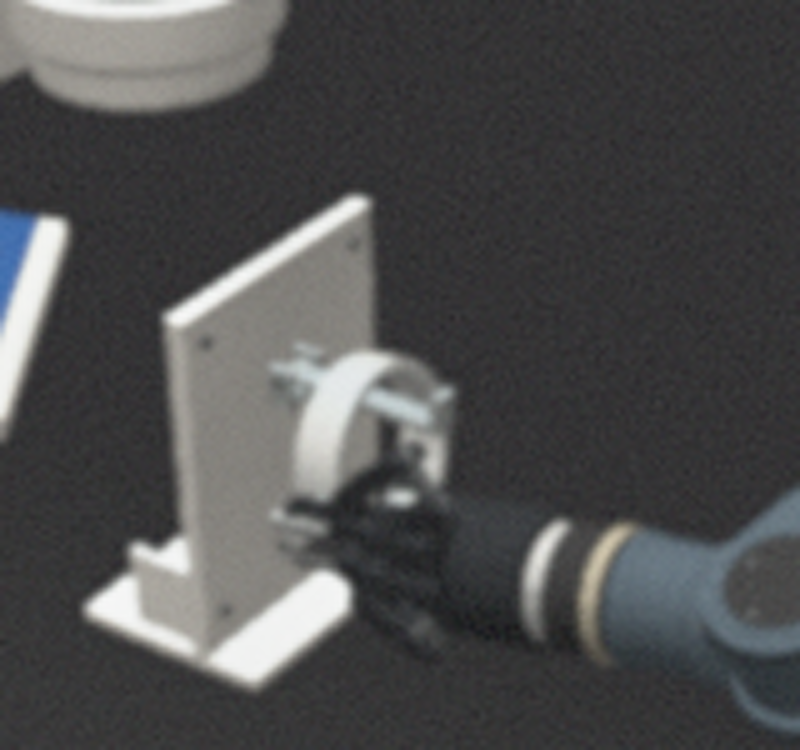

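View pics/c7.png

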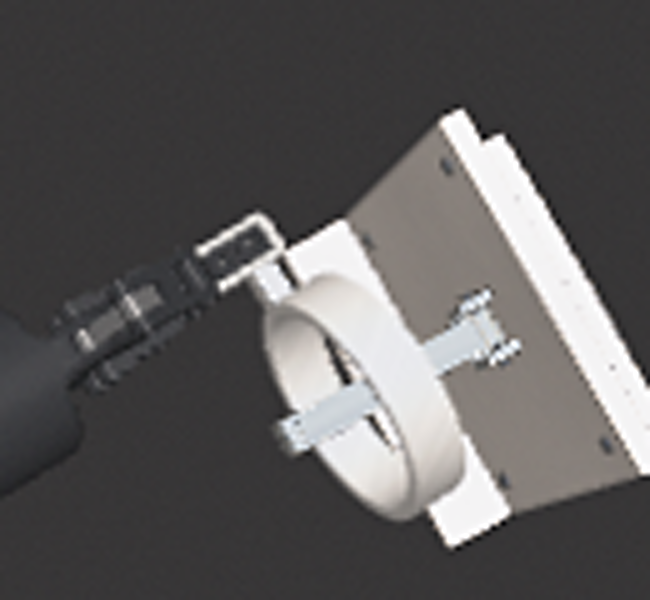

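The ring is on the hook and the wrist still carries its full weight (about 2 N). I'll lower until that unloads.

```bash
for i in 1; do python3 -m jog '{"slide":[[0.002,0,0],[0.004,0,0.001],[0.006,0,0.001],[0.008,0,0.001],[0.008,0,0.001]],"rotation":[[0,0,0],[0,0,0],[0,0,0],[0,0,0],[0,0,0]],"jaw":[1,1,1,1,1]}' 120; done; python3 - <<'E'
from kin import *
st()
E
```

```text
clock: 12.4
ee_pos: [0.5468, -0.1105, 0.1197]
orientation: [0.854, 1.547, -0.743]
wrist_force: [-0.2, 0.3, -1.3]
grip_width: 0.0108
t 12.4 tcp [ 0.5468 -0.1105  0.1197] x [-0.073  0.117 -0.99 ] z [ 0.528 -0.838 -0.138] F [-0.2  0.3 -1.3] w 0.0108 q [ 2.200e-01 -1.000e-03 -9.800e-01 -5.850e-01 -1.203e+00 -1.200e+00]
```

```bash
python3 -m jog '{"slide":[[0.002,0,0],[0.003,0,0],[0.003,0,0]],"rotation":[[0,0,0],[0,0,0],[0,0,0]],"jaw":[1,1,1]}' 120;python3 -m jog '{"slide":[[0.002,0,0],[0.003,0,0],[0.003,0,0]],"rotation":[[0,0,0],[0,0,0],[0,0,0]],"jaw":[1,1,1]}' 120; python3 - <<'E'
from kin import *
st()
crop("scene",260,150,80,80,9,"c8.png")
E
```

```text
clock: 12.7
ee_pos: [0.5465, -0.1109, 0.1182]
orientation: [0.857, 1.543, -0.745]
wrist_force: [-1.4, -1.9, 4.9]
grip_width: 0.0107
clock: 13.0
ee_pos: [0.5463, -0.1114, 0.1173]
orientation: [0.861, 1.538, -0.747]
wrist_force: [-1.9, -5.2, 10.2]
grip_width: 0.0109
t 13.0 tcp [ 0.5463 -0.1114  0.1173] x [-0.067  0.116 -0.991] z [ 0.522 -0.842 -0.133] F [-1.9 -5.2 10.2] w 0.0109 q [ 0.221  0.018 -0.977 -0.605 -1.212 -1.2  ]
```

View pics/c8.png

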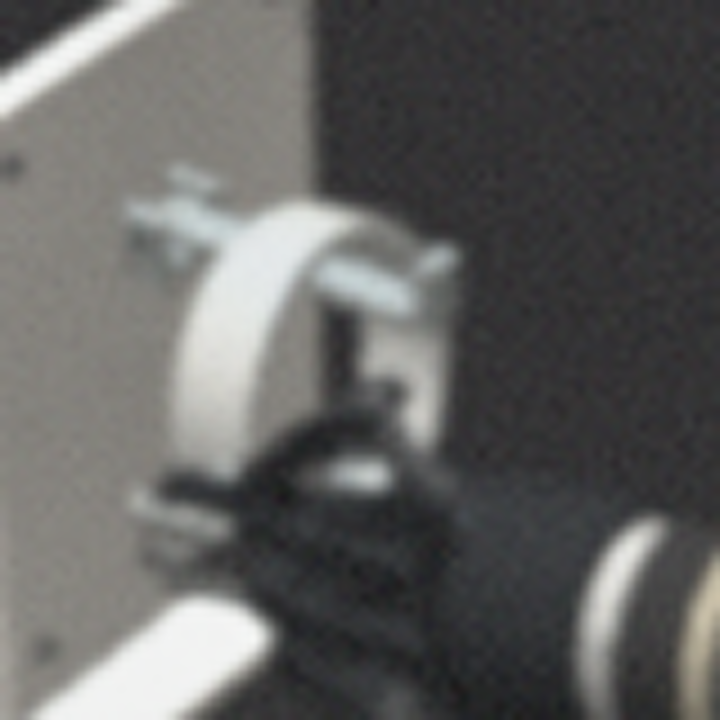

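The ring is in contact: the force went from -2 to +10 N. I'll ease up 2–3 mm, then open.

```bash
python3 -m jog '{"slide":[[-0.002,0,0],[-0.004,0,0],[-0.004,0,0]],"rotation":[[0,0,0],[0,0,0],[0,0,0]],"jaw":[1,1,1]}' 60; python3 -m jog '{"slide":[[0,0,0],[0,0,0],[0,0,0],[0,0,0],[0,0,0]],"rotation":[[0,0,0],[0,0,0],[0,0,0],[0,0,0],[0,0,0]],"jaw":[0.7,0.5,0.3,0.1,-0.1]}' 20; python3 - <<'E'
from kin import *
st()
crop("scene",260,150,80,80,9,"c9.png")
crop("top",350,180,130,120,5,"c10.png")
st()
E
```

```text
clock: 13.35
ee_pos: [0.5467, -0.1107, 0.1186]
orientation: [0.856, 1.545, -0.744]
wrist_force: [-1.5, -2.3, 3.9]
grip_width: 0.011
clock: 13.85
ee_pos: [0.5464, -0.1101, 0.1167]
orientation: [0.853, 1.549, -0.743]
wrist_force: [0.4, 0.2, -0.6]
grip_width: 0.0468
t 13.85 tcp [ 0.5464 -0.1101  0.1167] x [-0.075  0.117 -0.99 ] z [ 0.528 -0.838 -0.139] F [ 0.4  0.2 -0.6] w 0.0468 q [ 0.221  0.007 -0.981 -0.591 -1.203 -1.199]
t 13.95 tcp [ 0.5464 -0.1102  0.117 ] x [-0.075  0.117 -0.99 ] z [ 0.528 -0.838 -0.139] F [-0.3  0.2 -0.3] w 0.0467 q [ 0.221  0.007 -0.981 -0.591 -1.203 -1.199]
```

View pics/c9.png

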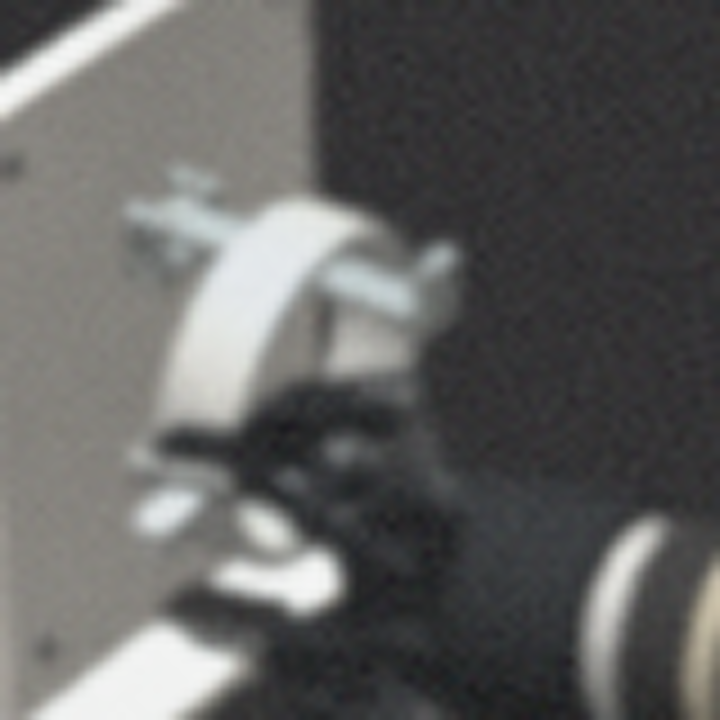

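View pics/c10.png

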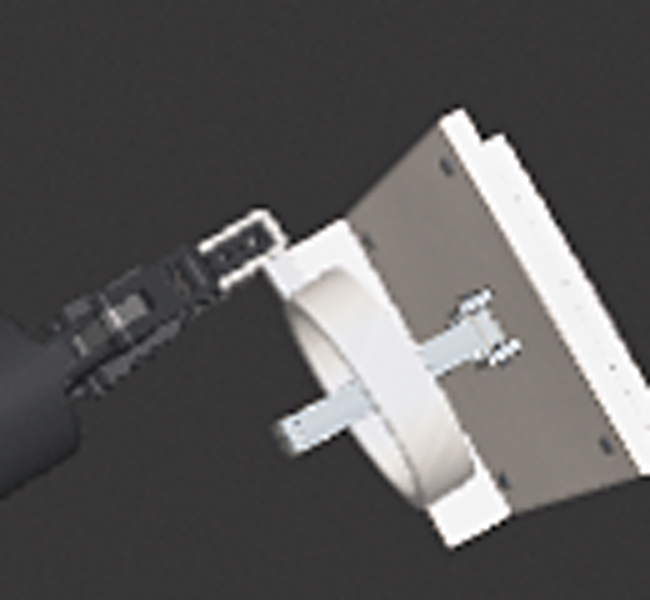

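The ring hangs level on the arm with its tab between the open fingers and no wrist force. I'll retract horizontally backward.

```bash
python3 -m jog '{"slide":[[0.001,0,-0.01],[0.003,0,-0.02],[0.005,0,-0.035],[0.007,0,-0.05],[0.01,0,-0.07]],"rotation":[[0,0,0],[0,0,0],[0,0,0],[0,0,0],[0,0,0]],"jaw":[-0.1,-0.1,-0.1,-0.1,-0.1]}' 20; python3 - <<'E'
from kin import *
st()
crop("scene",220,130,160,120,5,"d1.png")
crop("top",350,180,130,120,5,"d2.png")
E
```

```text
clock: 14.45
ee_pos: [0.5082, -0.0504, 0.1168]
orientation: [0.855, 1.547, -0.743]
wrist_force: [0.5, 0.0, 0.3]
grip_width: 0.0471
t 14.45 tcp [ 0.5082 -0.0504  0.1168] x [-0.074  0.117 -0.99 ] z [ 0.527 -0.838 -0.139] F [0.5 0.  0.3] w 0.0471 q [ 0.392 -0.06  -0.954 -0.201 -1.352 -0.889]
```

View pics/d1.png

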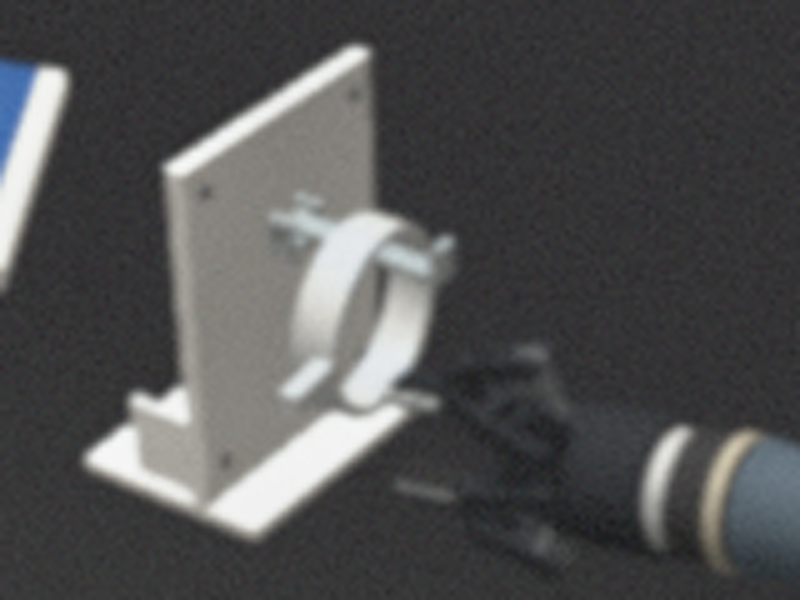

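View pics/d2.png

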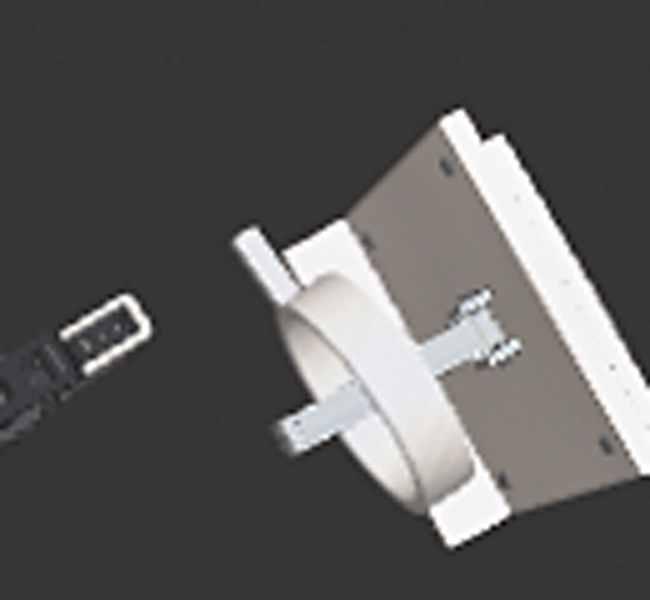

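The gripper is clear and the ring hangs on its own. I'll let it settle, then check its position, motion and the hook.

```bash
for i in 1 2 3; do python3 -m jog '{"slide":[[0,0,-0.01],[0,0,-0.01],[0,0,-0.01],[0,0,-0.01],[0,0,-0.01]],"rotation":[[0,0,0],[0,0,0],[0,0,0],[0,0,0],[0,0,0]],"jaw":[-0.1,-0.1,-0.1,-0.1,-0.1]}' 20 | head -1; python3 -m jog '{"slide":[[0,0,0.01],[0,0,0.01],[0,0,0.01],[0,0,0.01],[0,0,0.01]],"rotation":[[0,0,0],[0,0,0],[0,0,0],[0,0,0],[0,0,0]],"jaw":[-0.1,-0.1,-0.1,-0.1,-0.1]}' 20 |head -1; done
python3 - <<'E'
from kin import *
a=arm.grab_frame("scene");t=arm.grab_frame("top")
cv2.imwrite("pics/e_top.png",t[:,:,::-1])
a2=arm.grab_frame("scene")
# overlay: ring pose guess on arm: centre h=-.047, yaw 0
Rr=np.c_[oz,np.cross(-ox,oz),-ox]
for u,lat in((.052,.003),):
    pts=[hinge(-u,lat,-.047)+Rr@p for p in RP[:160]]
cv2.imwrite("pics/e_s.png",a[:,:,::-1])
crop("scene",260,150,80,80,7,"e1.png","pics/e_s.png",pts)
crop("top",380,200,90,90,7,"e2.png","pics/e_top.png",pts)
d1=cv2.imread("pics/d1.png");c=cv2.resize(a[130:250,220:380,::-1],None,fx=5,fy=5,interpolation=cv2.INTER_CUBIC)
print("diff ring area",np.abs(d1[200:420,270:400].astype(int)-c[200:420,270:400]).mean(),"floor(panel)",np.abs(d1[200:420,180:260].astype(int)-c[200:420,180:260]).mean())
b=cv2.imread("pics/top0.png").astype(int); print("bystander diffs",[np.abs(b[y:y+60,x:x+60]-t[y:y+60,x:x+60,::-1]).mean().round(2) for x,y in((305,125),(205,150),(160,245),(160,315),(255,300))])
E
```

```text
clock: 15.05
clock: 15.55
clock: 16.05
clock: 16.55
clock: 17.05
clock: 17.55
diff ring area 3.2734382284382284 floor(panel) 1.7204924242424242
bystander diffs [np.float64(0.46), np.float64(0.78), np.float64(0.76), np.float64(0.78), np.float64(33.78)]
```

View pics/e1.png

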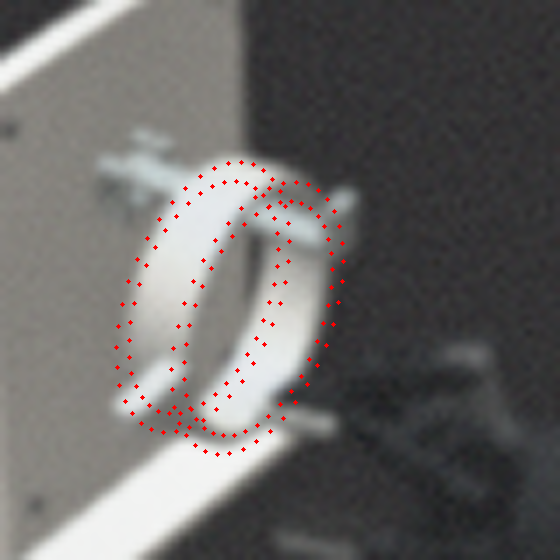

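View pics/e2.png

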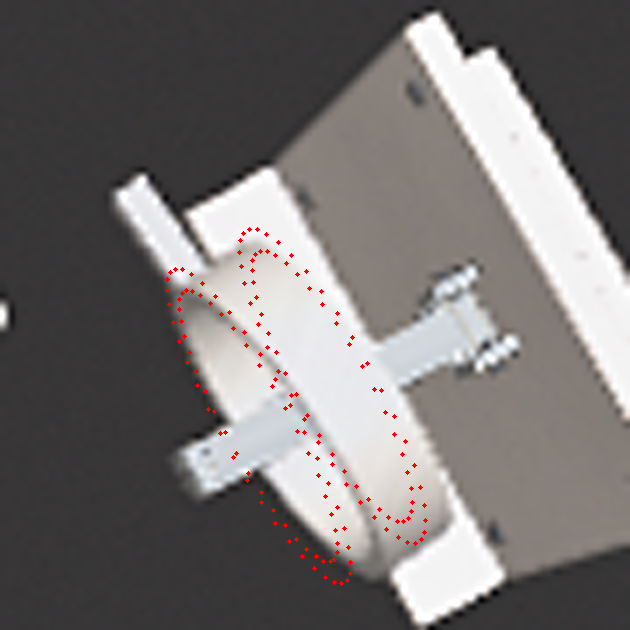

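View pics/e_top.png

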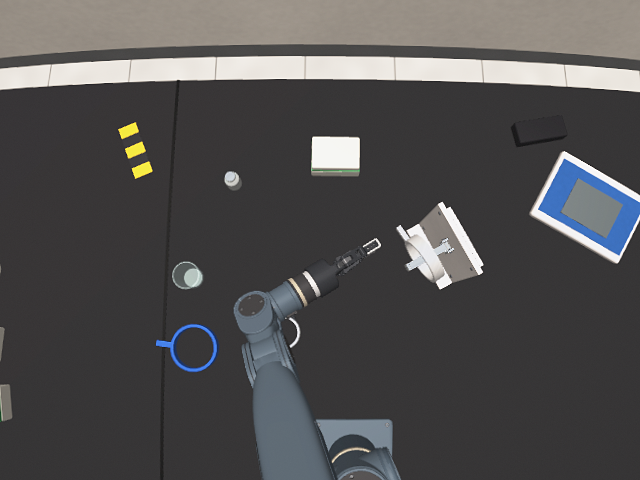

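```bash
for i in 1 2; do python3 -m jog '{"slide":[[0,0,-0.01],[0,0,-0.01],[0,0,-0.01],[0,0,-0.01],[0,0,-0.01]],"rotation":[[0,0,0],[0,0,0],[0,0,0],[0,0,0],[0,0,0]],"jaw":[-0.1,-0.1,-0.1,-0.1,-0.1]}' | head -1; done
python3 - <<'E'
from kin import *
t=arm.grab_frame("top")[:,:,::-1].astype(int);s=arm.grab_frame("scene")[:,:,::-1].astype(int)
b=cv2.imread("pics/e_top.png").astype(int);c=cv2.imread("pics/e_s.png").astype(int)
d=np.abs(t-b)[205:290,393:450];print("top ring",d.mean(),d.max()); d=np.abs(s-c);print("scene ring",d[165:212,274:305].mean(),d[165:212,274:305].max(),"panel",d[165:212,255:272].mean(),d[165:212,255:272].max())
cv2.imwrite("pics/f_s.png",s); 
crop("scene",260,150,80,80,7,"f1.png","pics/f_s.png",[hinge(-.105,0,0),hinge(-.105,0,.02),hinge(0,0,0)])
st()
E
```

```text
clock: 18.2
clock: 18.7
top ring 0.7104231166150671 65
scene ring 4.378631892015557 122 panel 2.0588235294117645 9
t 18.8 tcp [ 0.4982 -0.034   0.1198] x [-0.074  0.117 -0.99 ] z [ 0.527 -0.838 -0.138] F [-0.6  0.1 -0.4] w 0.0475 q [ 0.44  -0.071 -0.916  0.012 -1.387 -0.722][ WARN:0@2.891] global loadsave.cpp:1063 imwrite_ Unsupported depth image for selected encoder is fallbacked to CV_8U.
```

View pics/f1.png

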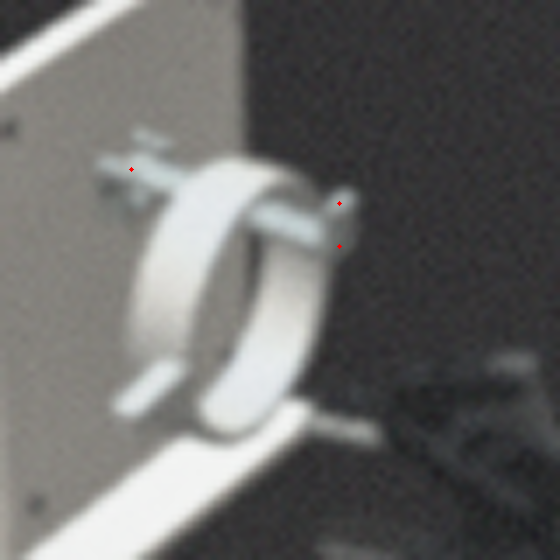

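```bash
python3 - <<'E'
from kin import *
import glob
def g(im): return cv2.GaussianBlur(im[185:215,272:292].mean(2),(0,0),1).astype(np.float32)
fr=[cv2.imread("pics/e_s.png"),cv2.imread("pics/f_s.png")]
T=[]
for i in range(12):
    fr.append(arm.grab_frame("scene")[:,:,::-1].copy()); T.append(arm.get_obs()["clock"])
cv2.imwrite("pics/g_s.png",fr[-1])
w=cv2.createHanningWindow((20,30),cv2.CV_32F)
print(T[0],T[-1]);print([tuple(np.round(cv2.phaseCorrelate(g(fr[2]),g(f),w)[0],2)) for f in fr])
E
```

```text
18.85 19.4
[(np.float64(0.01), np.float64(-0.11)), (np.float64(0.01), np.float64(-0.09)), (np.float64(0.0), np.float64(0.0)), (np.float64(-0.06), np.float64(-0.09)), (np.float64(0.01), np.float64(0.01)), (np.float64(-0.08), np.float64(-0.02)), (np.float64(0.01), np.float64(-0.03)), (np.float64(-0.03), np.float64(-0.06)), (np.float64(-0.02), np.float64(-0.0)), (np.float64(-0.02), np.float64(-0.03)), (np.float64(-0.02), np.float64(-0.02)), (np.float64(-0.05), np.float64(-0.0)), (np.float64(-0.07), np.float64(0.0)), (np.float64(-0.01), np.float64(-0.06))]
```

The ring shows no measurable motion (under 0.1 px), the hook is on its stop, the gripper is clear and the bystanders haven't moved. I'm handing in.

```bash
python3 -c "
from cell import arm
print(arm.job_done())"
```

```text
the job is handed in; nothing more can be done
None
```

The hook is folded out on its stop and the larger silver ring hangs on it by its hole. I handed the job in at about 19.4 s of the 56 s allowed; the hand-in gives no verdict.

- **Hook:** I pinched the lip and swung it down until the wrist force rose sharply to about 36 N. With the arm drawn at 1.571 rad, the overlay lined up with the picture to within about a pixel, clearly better than at 1.50 rad. The hook still lined up after the ring was on it.
- **Ring:** I gripped it by the tab, turned its axis level, fed it over the lip and lowered it until the wrist felt contact. I backed up about 4 mm before letting go.
- **Last checks:**
    - The ring's movement was under about 0.1 px over the last pictures, so it was still.
    - Its axis is about 6° off the hook's line; the limit is 20°.
    - It rests on the arm roughly midway along.
    - The gripper was several centimetres clear, with no wrist force beyond sensor noise.
    - The tip box, check weight, beaker and blue ring had not moved in the top view.
    - The arm hid most of the small ring from the top camera at the end, so I could not compare its position. It was never approached.
- **Disagreements:** In the gripper the ring sat about 5 mm further out along its tab than my model. On the hook it lay about 4 mm off the position I drew. Both are well inside the tolerances.

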